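Nudge the gauge block of the slicing guide home with the tamper

ROBOT

A 7-joint arm with a two-finger parallel gripper is mounted at the origin on a cart in front of the work surface, level with it; the furniture and walls round the work are solid. World frame = base frame: x ahead of the robot, y to its left, z up, the work surface at z = 0. Lengths are in m, angles in rad, forces in N, time in s.
With the tool pointing down it reaches from about 0.375 to 0.925 m from the base axis. Payload 3.1 kg.
Tool frame: the origin (TCP) lies at the very end of the fingers, on their centre line; the grasp point (between the pads) lies 19 mm behind it (grip_depth is the z of the grasp point in the tool frame, in m); z points along the fingers, y is the direction in which the jaws open and shut (so a half turn about z gives the same grasp; the last joint's range is limited). The gripper opens to 85 mm and grips with 20 to 120 N. Pads are 22 mm wide; open, the fingers measure 114 mm over their backs; the gripper's body (76 mm by 85 mm) begins 54 mm behind the grasp point. The pads swing forward as they close: fully open they stand 13 mm farther back than shut.
Start: joints at [1.191, 0.383, 0.044, 1.598, -0.018, 1.161, -0.05], TCP at [0.181, -0.624, 0.231] pointing down, gripper open.
Joint ranges: [-2.61, 2.61], [-0.41, 2.15], [-1.48, 1.57], [0, 2.5], [-1.57, 4.71], [0.05, 1.97], [-2.85, 2.85]. Speed limits (rad/s): [2.79, 2.79, 3.14, 3.14, 3.14, 3.14, 3.14].

INTERFACE

Orientations are given as a unit quaternion [x, y, z, w].
In Python, from rig import * gives the robot as it stands.
- The arm moves only by the tool arm_command, never from a script. Its argument "rows" is a list that holds one entry, the list of rows, each a list of 5 numbers: the gripper command: -1 is shut, 1 is fully open, values between are in proportion, then the shift along the tool's x, y, z scaled (see below), then the turn about the tool's z scaled (see below). A call has 1 to 10 rows; each row shifts and turns the pose as measured when the row begins, along the tool's axes as they then stand; what a row does not reach is not made up. The controller multiplies each number of a shift by 2 cm and each number of a turn by 8 degrees. A row lasts 1/10 s, in which the tool goes at most 50 mm and 8.59 degrees, less where a joint would pass 70% of its speed; a pose out of reach is approached as far as the arm can. A call with a number of a shift or a turn outside -1 to 1 is refused whole. A call with a gripper value outside its range is refused whole. The fingers move at their own pace and stop on an object; "newtons" is the grip in N (left out, the last holds). Time passes only in rows, so rows that do not move let the fingers close. It gives the time, the measured TCP pose, the force and the opening at its end, in the units of the state.
- get_state(): the state, without advancing time (a new reading comes with each control period).
- snapshot(name): name is "scene" or "side" or "wrist"; returns a dict with "frame" (384x512x3 uint8, red, green, blue), "fx", "fy", "cx", "cy" (pixels), "k1" (the pictures are not rectified: a ray, as slopes to the right and down, at radius r is drawn at 1 + k1 r^2 times it, then the intrinsics apply), "R" (3x3) and "t" (3): a world point X has camera coordinates R X + t. Camera axes: x right, y down, z forward; pixel columns grow to the right and rows downward; lengths in m; the calibration is good to about 2 mm. A picture is of the moment at which its call begins. There is no depth.
- close_job(): hands the job in, once; it reports no verdict.
The state is a dict: "clock": time; "joints": joint angles; "joint_vel": joint speeds; "joint_torque": joint torques, N m; "position": TCP position; "tool_rot": TCP orientation; "ft_force": force on the tool from outside, world axes, zero at the start; "moment": the same for the moment, N m; "gripper_width": finger opening in m.
Only numpy, scipy, OpenCV 4.12 (cv2) and the standard library are available. Lean on these libraries where they do the work, as an engineer would, in place of code of your own. Each camera call takes 0.05 s, during which the arm holds its last target.

TASK

Pick up the wooden tamper and, with its foot, gently nudge the marble gauge block along its channel, little by little, until it meets the stop hidden under the steel hood; feel for the stop and do not ram it, and do not touch the block with the gripper. Leave the block fully home against the stop, stand the tamper upright on the bare worktop, and leave the things around alone.

Things in the scene. Friction and masses are not known exactly. Their poses are not given: they have to be found in the camera images.
- guide: Slicing guide fixed to the worktop: pale wooden board 236 x 92 mm, top 12 mm above the worktop, with two low aluminium rails (tops at 22 mm) forming a channel 53 mm wide. Origin at worktop height on the channel's centre line; the board runs from x = -98 to +138 mm. Its x axis points along the channel, the way the block must go.
- hood_mouth (a point): Centre of the mouth of the guide's steel hood, on the board. The hood covers the channel for 117 mm beyond (+x), is 78 mm wide, its top 62 mm above the worktop. A rigid stop is hidden inside, its depth differs each time: with the block home 4 to 59 mm of the block still stick out of the mouth. Its setting is delicate: never press the block with more than 15 N.
- block: Marble gauge block, loose in the channel, 80 mm long (x), 50 wide, 40 high, about 0.43 kg. Origin at the centre of its underside, 12 mm above the worktop; x points to the hood; push its rear face, 40 mm behind the origin. It starts 15 to 100 mm short of the stop, slides with 2 to 6 N of friction, stays where left, goes hard at the stop.
- stop_pin (a joint): Hidden sprung pin (under 1 N) in the stop's face, metres: 0 until the block gets there; the block pushes it in over its last 5 mm, so about 0.005 means flat against the rigid stop. Cannot be reached otherwise and does not tell where the stop is.
- tamper: Wooden tamper (turned stick) standing upright on the worktop, 165 mm tall, 0.16 kg: round foot 48 mm across and 46 mm high, a cone up to 60 mm, then a straight round shaft 26 mm across to the top. Origin at the centre of its underside, z axis up the shaft. Grip it by the shaft, 25 to 45 mm below the top.
- lemon: Bystander: lemon, 72 x 57 x 58 mm. Origin at its underside.
- garlic: Bystander: garlic bulb, 53 mm. Origin at its underside.
- oblong_tin: Bystander: small oblong tin with a lid, 40 x 70 x 68 mm. Origin at the centre of its underside.

How it is judged:
By the outcome, as a careful person would: the job done as asked, in the order asked, and still so for the second after the job is handed in, with the robot touching nothing.
It also fails if it takes over 64 s, if anything falls off the work surface, if the arm or the gripper's body presses on something with over 40 N, if the wrist force passes 120 N, or if a joint passes its speed limit or range.

## Working session

There is one attempt and no reset: what is moved stays moved. The work goes in short steps, Python scripts to look and compute and a tool call to move; the robot and the scene stay as the last step left them, time stands still between calls to the robot, and variables do not carry over. Pictures are saved under pics/ and viewed, and the job is handed in when it is done.

Besides the shell and the picture viewer there is one more tool, called after "Emit:" by a JSON object that holds its "fn" and its "kwargs", one argument or row to a line. arm_command: Moves the arm, as the interface text tells. Its arguments: {"type":"object","properties":{"rows":{"type":"array","items":{"type":"array","items":{"type":"array","items":{"type":"number","minimum":-1,"maximum":1}}}},"newtons":{"type":"number"}},"required":["rows"]}

```bash
ls; mkdir -p pics; python3 - <<'E'
from rig import *
import cv2
s=get_state();print({k:s[k] for k in s})
for n in ["scene","side","wrist"]:
    d=snapshot(n); cv2.imwrite(f"pics/{n}0.png",d["frame"][:,:,::-1])
    print(n,{k:(d[k].round(4).tolist() if hasattr(d[k],'round') else d[k]) for k in d if k!="frame"})
E
```

```text
pics
{'clock': 0.0, 'joints': array([ 1.1911985 ,  0.38385144,  0.04386214,  1.59960019, -0.01791346,
        1.16117648, -0.04989092]), 'joint_vel': array([-1.52087482e-04, -8.92229357e-04, -7.11035329e-04,  1.83638475e-03,
       -7.03567052e-04,  5.32612452e-05,  1.09666236e-03]), 'joint_torque': array([-2.38538842e-04, -4.33459604e+01,  1.02420945e+00, -2.49512726e+01,
        1.05670505e-02,  1.11497167e-02, -1.38127606e-05]), 'position': array([ 0.1804707 , -0.62345625,  0.22986483]), 'tool_rot': array([ 9.90085300e-01,  1.40461218e-01, -2.55068863e-04, -1.29638400e-03]), 'ft_force': array([ 0.19386767, -0.64232768, -0.24394406]), 'moment': array([-0.00361511,  0.08378953, -0.0126695 ]), 'gripper_width': 0.08553585553021606}
scene {'fx': 353.1630272189221, 'fy': 353.1630272189221, 'cx': 250.11002949301408, 'cy': 195.06236807075328, 'k1': 0.002914592413016839, 'R': [[-0.0316, -0.9993, -0.0189], [-0.4546, 0.0312, -0.8901], [0.8901, -0.0195, -0.4553]], 't': [0.3626, 0.2573, 0.4334]}
side {'fx': 482.91804937237964, 'fy': 482.91804937237964, 'cx': 263.59690217219503, 'cy': 194.51806612288323, 'k1': -0.03712860851410431, 'R': [[0.9998, 0.0075, -0.0188], [-0.0136, -0.4329, -0.9014], [-0.0149, 0.9014, -0.4327]], 't': [-0.4936, 0.208, 0.8063]}
wrist {'fx': 333.68047635871335, 'fy': 333.68047635871335, 'cx': 258.005196571339, 'cy': 194.9853304475739, 'k1': -0.030135932343029716, 'R': [[0.2782, -0.9605, -0.0023], [-0.9138, -0.2655, 0.3074], [-0.2959, -0.0834, -0.9516]], 't': [-0.6488, -0.0403, 0.3805]}
```

View pics/scene0.png

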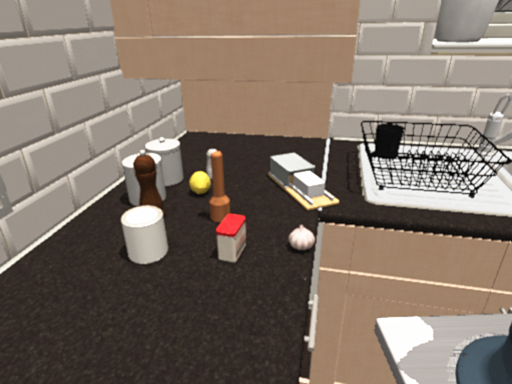

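View pics/side0.png

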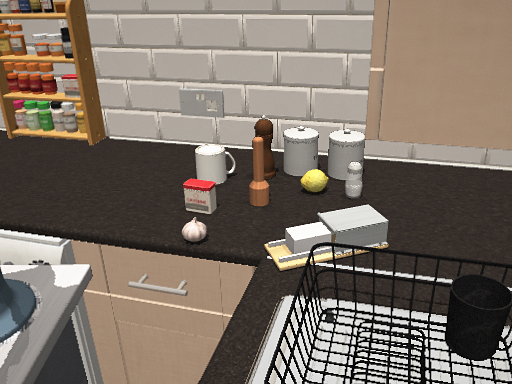

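View pics/wrist0.png

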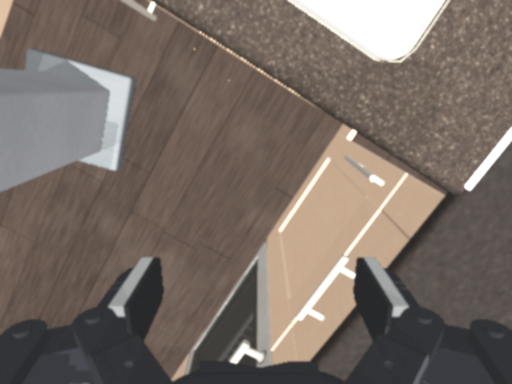

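The scene picture shows the tamper at about (219,215), the guide at (300,185) with the hood at the far end, the lemon at (200,183), the tin at (232,238) and the garlic at (302,238). In the side picture the tamper's foot is at (259,198), the block at (310,240) and the hood at (355,228). I'll enlarge these areas to measure.

```bash
cat > h.py <<'E'
from rig import *
import cv2, numpy as np
def K(d): return np.array([[d["fx"],0,d["cx"]],[0,d["fy"],d["cy"]],[0,0,1.]]),np.array([d["k1"],0,0,0,0.])
def proj(d,P):
    k,D=K(d); return cv2.projectPoints(np.atleast_2d(P).astype(float).reshape(-1,1,3),cv2.Rodrigues(d["R"])[0],np.array(d["t"],float),k,D)[0][:,0]
def onz(d,uv,z):
    k,D=K(d); n=cv2.undistortPoints(np.array(uv,float).reshape(-1,1,2),k,D)[:,0]
    r=np.c_[n,np.ones(len(n))]@d["R"]; c=-d["R"].T@d["t"]
    return c+r*((z-c[2])/r[:,2])[:,None]
def crop(d,u0,v0,u1,v1,s,name):
    im=cv2.resize(d["frame"][v0:v1,u0:u1,::-1],None,fx=s,fy=s,interpolation=cv2.INTER_CUBIC)
    for u in range((u0+9)//10*10,u1,10):
        cv2.line(im,((u-u0)*s,0),((u-u0)*s,6 if u%50 else 14),(0,255,255),1)
        if u%20==0: cv2.putText(im,str(u),((u-u0)*s-10,24),0,.35,(0,255,255),1)
    for v in range((v0+9)//10*10,v1,10):
        cv2.line(im,(0,(v-v0)*s),(6,(v-v0)*s),(0,255,255),1)
        if v%20==0: cv2.putText(im,str(v),(8,(v-v0)*s+4),0,.35,(0,255,255),1)
    cv2.imwrite("pics/"+name,im)
E
python3 - <<'E'
from h import *
d=snapshot("scene"); crop(d,180,140,345,260,4,"s1.png")
crop(d,260,145,345,215,8,"s1b.png")
d=snapshot("side"); crop(d,170,125,400,275,3,"s2.png")
crop(d,260,200,395,270,5,"s2b.png")
E
```

```text
(no output)
```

View pics/s1.png

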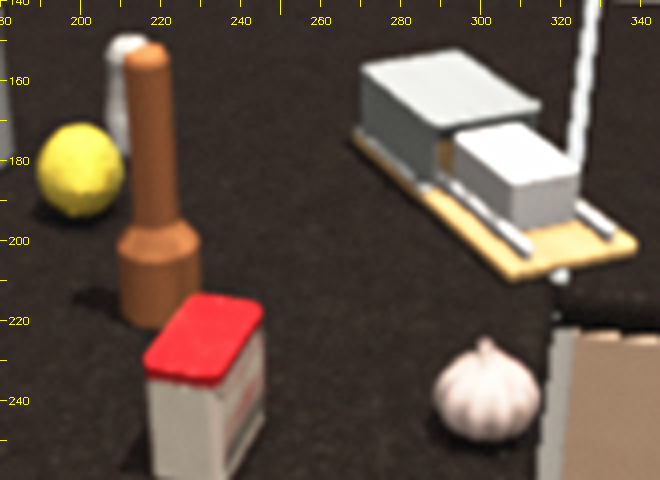

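View pics/s1b.png

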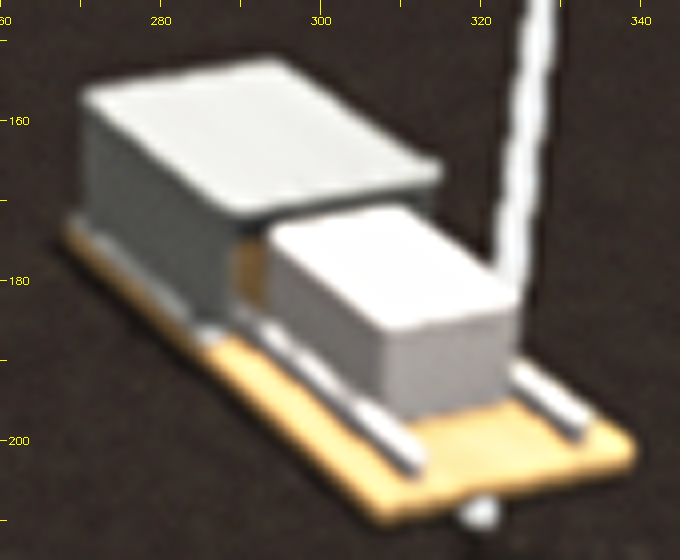

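View pics/s2.png

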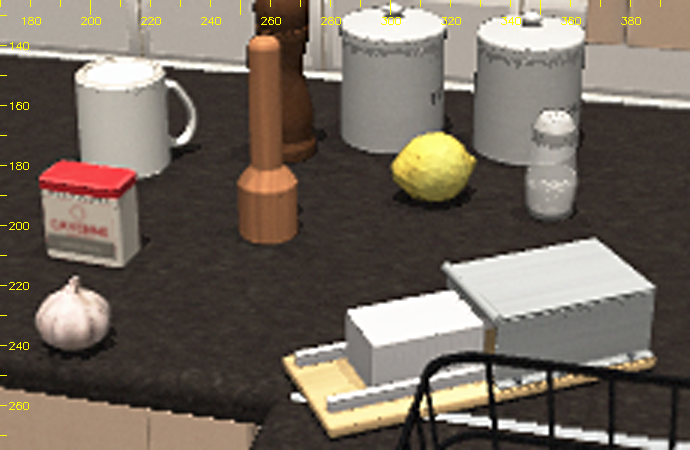

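View pics/s2b.png

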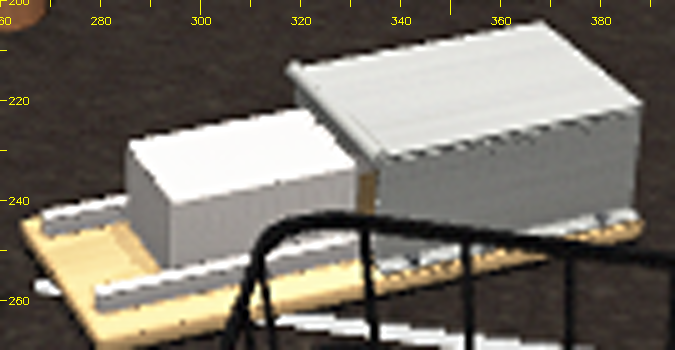

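```bash
cat > fit.py <<'E'
from h import *
from scipy.optimize import least_squares
S=snapshot("scene");D=snapshot("side")
# (kind,x,y,z) kind g guide,m rel mouth,b rel block
obs={"S":[("g",-98,46,12,308,207),("g",-98,-46,12,339,199.5),("m",0,39,62,290,171.5),("m",0,-39,62,315,166),("m",117,39,62,270.5,156.5),("m",117,-39,62,295,152.5),
("b",-40,25,52,308,186),("b",-40,-25,52,325,183),("b",40,25,52,293.5,174),("b",40,-25,52,310,171),("b",-40,25,12,308.5,197)],
"D":[("g",-98,46,12,264,244),("g",-98,-46,12,279.5,267.5),("m",0,39,62,319,213),("m",0,-39,62,337,232),("m",117,39,62,368.5,204),("m",117,-39,62,387.5,220),
("b",-40,25,52,286,229),("b",-40,-25,52,294,241),("b",40,-25,52,330.5,233.5),("b",40,25,52,321,222),("b",-40,-25,12,294.5,254)]}
def W(p,k,x,y,z):
    off={"g":0,"m":p[3],"b":p[4]}[k]
    a=np.array([x/1e3+off,y/1e3]); c,s=np.cos(p[2]),np.sin(p[2])
    return [p[0]+c*a[0]-s*a[1],p[1]+s*a[0]+c*a[1],z/1e3]
def res(p):
    r=[]
    for cam,o in ((S,obs["S"]),(D,obs["D"])):
        r.append(proj(cam,[W(p,*q[:4]) for q in o])-np.array([q[4:] for q in o]))
    return np.concatenate(r)
r0=onz(S,[[308,207],[339,199.5]],.012);print(r0)
m=r0.mean(0); d=r0[0]-r0[1]; yaw=np.arctan2(-d[0],d[1])
p0=[m[0]+.098*np.cos(yaw),m[1]+.098*np.sin(yaw),yaw,.021,-.04]
f=least_squares(lambda p:res(p).ravel(),p0,loss="soft_l1")
print("guide x,y,yaw,mouth,block",f.x.round(4)); print(res(f.x).round(1).tolist())
def rt(p):
    z=[0.0,.165]
    a=proj(S,[[p[0],p[1],.023],[p[0],p[1],.12]]);b=proj(D,[[p[0],p[1],.023],[p[0],p[1],.12]])
    return [a[0,0]-219.9,a[1,0]-218,b[0,0]-259.3,b[1,0]-258.4]
g=least_squares(rt,[.6,.1]);print("tamper",g.x.round(4),g.fun.round(1))
t=g.x; print(proj(S,[[*t,0],[*t,.165]]),proj(D,[[*t,0],[*t,.165]]))
print("garlic",onz(S,[[301.5,248]],0),onz(D,[[194,240]],0),"tin side",onz(D,[[185,211],[211.5,213.5]],0),"lemon",onz(D,[[314,191]],0), "salt",onz(D,[[354,197]],0))
E
python3 fit.py
```

```text
[[0.49237732 0.20568    0.012     ]
 [0.52596201 0.12096854 0.012     ]]
guide x,y,yaw,mouth,block [ 0.6005  0.1967  0.344   0.0185 -0.0216]
[[-0.5, -0.1], [0.5, 0.4], [-1.2, -1.0], [-0.6, -0.1], [0.1, -0.4], [-0.8, -0.2], [0.4, -1.2], [0.7, -1.6], [-0.1, -0.9], [-0.3, -0.9], [-1.0, 2.0], [-0.2, 0.2], [0.5, 0.8], [-0.8, 1.1], [-1.4, 0.0], [0.0, 0.7], [1.2, 1.2], [-1.7, -0.4], [-0.0, -0.2], [1.6, -0.4], [-0.0, -0.5], [-0.7, 4.7]]
tamper [0.4806 0.4187] [ 0.3 -0.3  0.  -0. ]
[[220.73912155 216.51112351]
 [216.4826827  151.90569575]] [[259.53427877 202.79831683]
 [257.92248517 138.37236815]]
garlic [[0.34125866 0.24546589 0.        ]] [[0.34414973 0.24666126 0.        ]] tin side [[0.30429571 0.38050121 0.        ]
 [0.3688719  0.36608574 0.        ]] lemon [[0.61865555 0.48167719 0.        ]] salt [[0.71451062 0.44371216 0.        ]]
```

Emit:
{"fn": "arm_command", "kwargs": {
  "rows": [
    [[1,0,0,-0.3,-1],[1,0,0,-0.3,-1],[1,0,0,-0.3,-1],[1,0,0,-0.3,-1],[1,0,0,-0.3,-1],[1,0,0,-0.3,-1],[1,0,0,-0.3,-1],[1,0,0,-0.3,-1],[1,0,0,-0.3,-1],[1,0,0,-0.3,-1]]
  ]
}}

```text
clock: 1.35
position: [0.18, -0.6228, 0.2908]
tool_rot: [0.647, 0.763, 0.001, -0.003]
ft_force: [0.0, -0.4, 0.2]
gripper_width: 0.0853
```

```bash
cat > st.py <<'E'
from rig import *
import numpy as np
from scipy.spatial.transform import Rotation as R
s=get_state();M=R.from_quat(s["tool_rot"]).as_matrix()
p=s["position"]
print(s["clock"],"pos",p.round(4),"yawx",np.degrees(np.arctan2(M[1,0],M[0,0])).round(2),"z",M[:,2].round(3),"F",s["ft_force"].round(2),"w",round(s["gripper_width"],4),"j",s["joints"].round(2))
import sys
if len(sys.argv)>1:
    T=np.array([float(a) for a in sys.argv[1:4]]); print("tool delta/2cm",(M.T@(T-p)/.02).round(2))
G=np.array([.6005,.1967]);c,q=np.cos(.344),np.sin(.344)
a=p[:2]-G; print("guide frame mm",(1e3*np.array([c*a[0]+q*a[1],-q*a[0]+c*a[1]])).round(1))
E
python3 st.py 0.45 -0.25 0.29
```

```text
1.35 pos [ 0.18   -0.6228  0.2908] yawx 99.4 z [-0.003  0.005 -1.   ] F [ 0.04 -0.43  0.21] w 0.0853 j [ 1.37  0.35 -0.18  1.52  0.07  1.28  1.34]
tool delta/2cm [16.18 16.36  0.1 ]
guide frame mm [-672.3 -629.6]
```

Emit:
{"fn": "arm_command", "kwargs": {
  "rows": [
    [[1,0,0,0,-0.65],[1,0.2,1,0,-0.64],[1,0.6,1,0,0],[1,0.6,1,0,0],[1,0.6,1,0,0],[1,0.6,1,0,0],[1,0.6,1,0,0],[1,0.6,1,0,0],[1,0.6,1,0,0],[1,0.6,1,0,0]]
  ]
}}

```text
clock: 2.35
position: [0.3142, -0.4683, 0.2917]
tool_rot: [0.577, 0.817, -0.001, -0.002]
ft_force: [-0.1, 0.4, 0.5]
gripper_width: 0.0853
```

```bash
python3 st.py 0.4806 0.4187 0.23
```

```text
2.35 pos [ 0.3142 -0.4683  0.2917] yawx 109.58 z [-0.004 -0.    -1.   ] F [-0.08  0.38  0.46] w 0.0853 j [ 1.19  0.19 -0.32  1.72  0.07  1.24  1.19]
tool delta/2cm [38.99 22.72  3.04]
guide frame mm [-493.8 -529.5]
```

Emit:
{"fn": "arm_command", "kwargs": {
  "rows": [
    [[1,1,0.9,0,0],[1,1,0.9,0,0],[1,1,0.9,0,0],[1,1,0.9,0,0],[1,1,0.9,0,0],[1,1,0.9,0,0],[1,1,0.9,0,0],[1,1,0.9,0,0],[1,1,0.9,0,0],[1,1,0.9,0,0]]
  ]
}}

```text
clock: 3.35
position: [0.4206, -0.2101, 0.2923]
tool_rot: [0.577, 0.817, -0.002, 0.001]
ft_force: [-0.2, -0.2, 0.7]
gripper_width: 0.0856
```

Emit:
{"fn": "arm_command", "kwargs": {
  "rows": [
    [[1,1,0.6,0,0],[1,1,0.6,0,0],[1,1,0.6,0,0],[1,1,0.6,0,0],[1,1,0.6,0,0],[1,1,0.6,0,0],[1,1,0.6,0,0],[1,1,0.6,0,0],[1,1,0.6,0,0],[1,1,0.6,0,0]]
  ]
}}

```text
clock: 4.35
position: [0.4684, 0.029, 0.2929]
tool_rot: [0.577, 0.817, -0.003, 0.004]
ft_force: [0.7, 0.7, -0.3]
gripper_width: 0.0854
```

```bash
python3 st.py 0.4806 0.4187 0.23
```

```text
4.35 pos [0.4684 0.029  0.2929] yawx 109.54 z [ 0.004 -0.01  -1.   ] F [ 0.68  0.71 -0.29] w 0.0854 j [ 0.67  0.02 -0.83  1.91  0.03  1.22  0.18]
tool delta/2cm [18.19  7.09  2.95]
guide frame mm [-180.9 -113.4]
```

Emit:
{"fn": "arm_command", "kwargs": {
  "rows": [
    [[1,1,0.4,0.05,0],[1,1,0.4,0.05,0],[1,1,0.4,0.05,0],[1,1,0.4,0.05,0],[1,1,0.4,0.05,0],[1,1,0.4,0.05,0],[1,1,0.4,0.05,0],[1,1,0.4,0.05,0],[1,1,0.4,0.05,0],[1,1,0.4,0.05,0]]
  ]
}}

```text
clock: 5.35
position: [0.478, 0.2519, 0.2821]
tool_rot: [0.578, 0.816, -0.002, 0.008]
ft_force: [0.0, -0.5, 0.9]
gripper_width: 0.0856
```

Emit:
{"fn": "arm_command", "kwargs": {
  "rows": [
    [[1,1,0.4,0.1,0],[1,1,0.4,0.1,0],[1,1,0.4,0.1,0],[1,1,0.4,0.1,0],[1,1,0.4,0.1,0],[1,0.8,0.3,0.1,0],[1,0.6,0.2,0.1,0],[1,0.4,0.1,0.1,0]]
  ]
}}

```text
clock: 6.15
position: [0.4834, 0.4036, 0.2631]
tool_rot: [0.579, 0.815, -0.002, 0.008]
ft_force: [-0.1, 0.4, 0.0]
gripper_width: 0.0856
```

```bash
python3 st.py 0.4806 0.4187 0.113; python3 - <<'E'
from h import *
d=snapshot("side"); crop(d,170,85,350,220,4,"s3.png")
d=snapshot("wrist"); cv2.imwrite("pics/w3.png",d["frame"][:,:,::-1]); print(proj(d,[[.4806,.4187,.165],[.4806,.4187,.0]]))
d=snapshot("scene"); crop(d,140,60,340,210,4,"s3b.png")
E
```

```text
6.15 pos [0.4834 0.4036 0.2631] yawx 109.23 z [ 0.011 -0.013 -1.   ] F [-0.05  0.43  0.03] w 0.0856 j [-0.07  0.48 -0.94  1.58  0.42  1.29 -0.73]
tool delta/2cm [0.88 0.07 7.49]
guide frame mm [-40.5 234.3]
[[261.18022516 176.88348839]
 [259.12307775 140.09864005]]
```

View pics/s3.png

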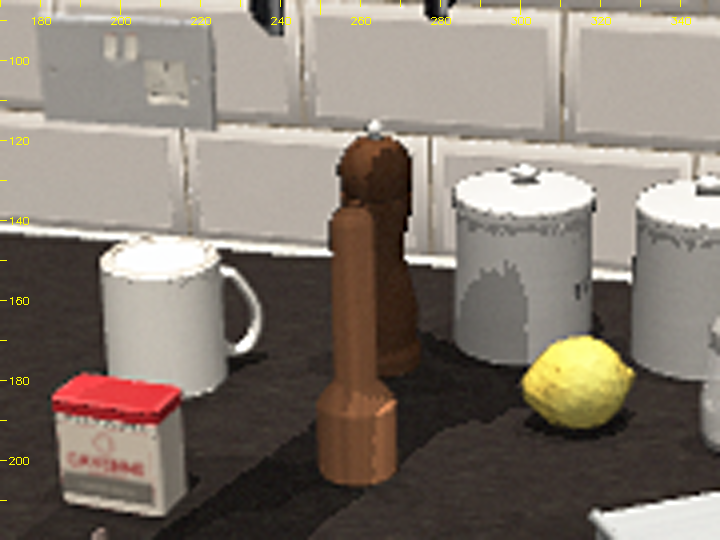

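View pics/w3.png

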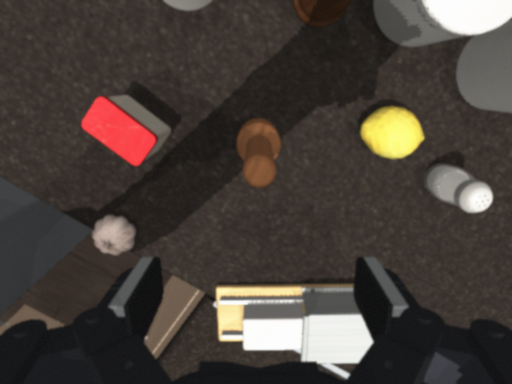

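View pics/s3b.png

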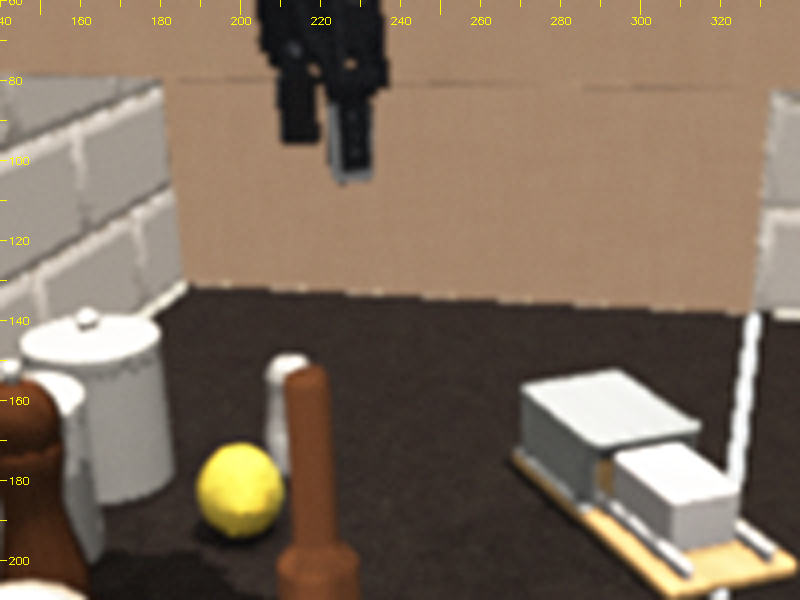

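```bash
python3 - <<'E'
from h import *
d=snapshot("wrist"); crop(d,205,90,465,220,3,"w4.png");crop(d,200,270,400,384,4,"w4b.png")
print(onz(d,[[259.5,171]],.165), onz(d,[[259,140]],0.0))
d=snapshot("side");print(onz(d,[[258.3,139]],.165))
E
```

```text
[[0.4787709  0.42012389 0.165     ]] [[0.48135986 0.41601212 0.        ]]
[[0.48158786 0.41427716 0.165     ]]
```

View pics/w4.png

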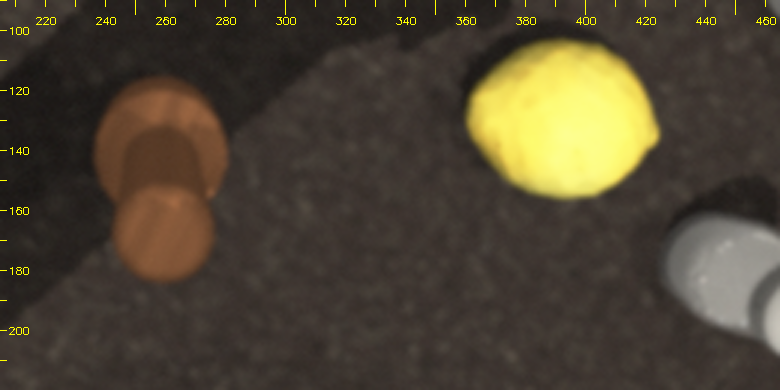

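View pics/w4b.png

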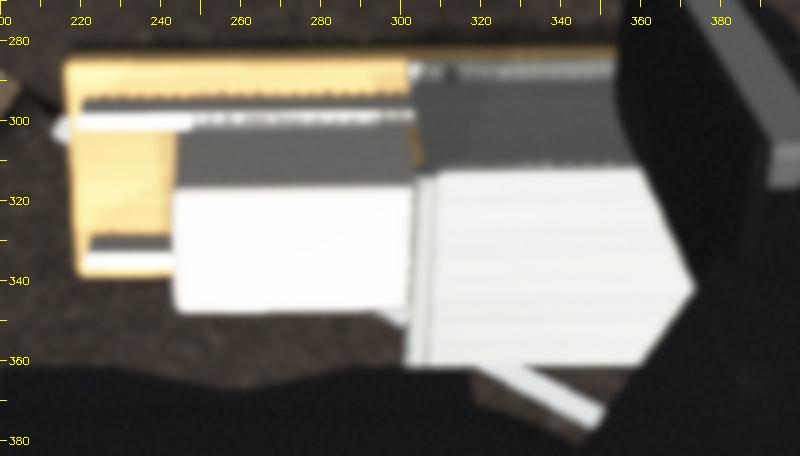

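Emit:
{"fn": "arm_command", "kwargs": {
  "rows": [
    [[1,0.44,0.04,0.2,0],[1,0.44,0.03,0.3,0],[1,0,0,0.9,0],[1,0,0,0.9,0],[1,0,0,0.9,0],[1,0,0,0.9,0],[1,0,0,0.8,0]]
  ]
}}

```text
clock: 7.1
position: [0.482, 0.4167, 0.159]
tool_rot: [0.581, 0.814, -0.002, 0.01]
ft_force: [0.1, 0.1, -0.3]
gripper_width: 0.0854
```

```bash
python3 st.py 0.480 0.418 0.111
```

```text
7.1 pos [0.482  0.4167 0.159 ] yawx 108.95 z [ 0.015 -0.015 -1.   ] F [ 0.1   0.1  -0.32] w 0.0854 j [-0.13  0.59 -0.88  1.66  0.52  1.13 -0.82]
tool delta/2cm [ 0.14 -0.1   2.39]
guide frame mm [-37.3 247.1]
```

Emit:
{"fn": "arm_command", "kwargs": {
  "rows": [
    [[1,0.1,-0.08,0.7,-0.05],[1,0.05,0,0.7,-0.05],[1,0,0,0.7,0],[1,0,0,0.3,0],[1,0,0,0.1,0]]
  ]
}}

```text
clock: 7.6
position: [0.4782, 0.4161, 0.1001]
tool_rot: [0.575, 0.818, -0.005, 0.01]
ft_force: [0.4, -0.3, -0.0]
gripper_width: 0.0854
```

```bash
python3 st.py 0.480 0.418 0.111; python3 - <<'E'
from h import *
d=snapshot("side"); crop(d,200,60,330,220,4,"s5.png")
d=snapshot("scene"); crop(d,160,70,290,230,4,"s5b.png")
E
```

```text
7.6 pos [0.4782 0.4161 0.1001] yawx 109.85 z [ 0.01  -0.019 -1.   ] F [ 0.36 -0.33 -0.04] w 0.0854 j [-0.16  0.66 -0.84  1.7   0.57  1.05 -0.85]
tool delta/2cm [ 0.04  0.12 -0.54]
guide frame mm [-41.1 247.8]
```

View pics/s5.png

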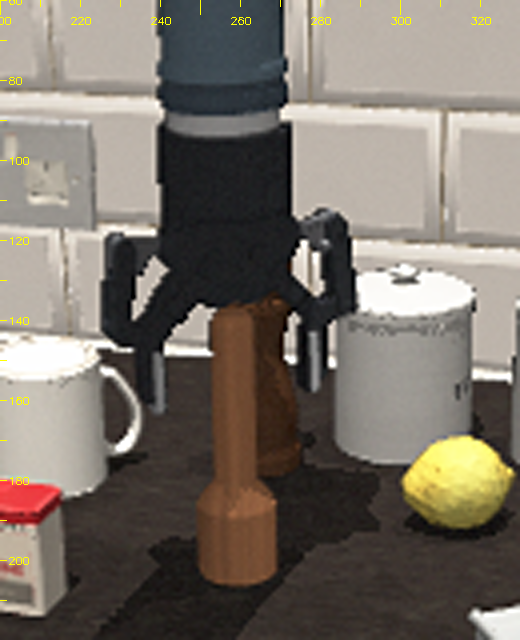

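View pics/s5b.png

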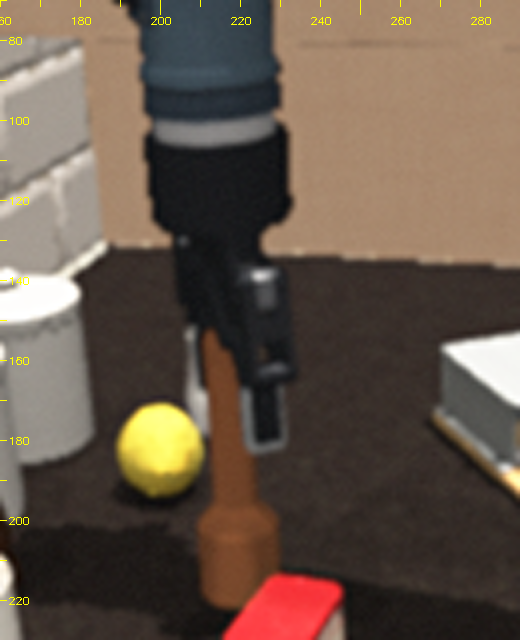

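Emit:
{"fn": "arm_command", "kwargs": {
  "rows": [
    [[1,0.03,0.1,-0.35,0],[1,0,0,-0.2,0],[-1,0,0,0,0],[-1,0,0,0,0],[-1,0,0,0,0],[-1,0,0,0,0],[-1,0,0,0,0],[-1,0,0,0,0]]
  ],
  "newtons": 90
}}

```text
clock: 8.5
position: [0.4822, 0.4202, 0.1173]
tool_rot: [0.575, 0.818, -0.001, 0.011]
ft_force: [-0.0, -0.1, 1.0]
gripper_width: 0.0244
```

```bash
python3 st.py 0.480 0.418 0.111
```

```text
8.5 pos [0.4822 0.4202 0.1173] yawx 109.81 z [ 0.016 -0.014 -1.   ] F [-0.03 -0.09  1.04] w 0.0244 j [-0.16  0.64 -0.85  1.68  0.56  1.07 -0.84]
tool delta/2cm [-0.06 -0.15  0.32]
guide frame mm [-36.  250.3]
```

Emit:
{"fn": "arm_command", "kwargs": {
  "rows": [
    [[-1,0,0,-0.5,0],[-1,0,0,-1,0],[-1,0,0,-1,0],[-1,0,0,-1,0],[-1,-0.5,-0.2,-0.6,0],[-1,-1,-0.4,-0.2,0],[-1,-1,-0.4,0,0],[-1,-1,-0.4,0,0],[-1,-1,-0.4,0,0],[-1,-1,-0.4,0,0]]
  ]
}}

```text
clock: 9.5
position: [0.472, 0.297, 0.2077]
tool_rot: [0.572, 0.82, -0.006, 0.009]
ft_force: [0.1, -0.1, -2.3]
gripper_width: 0.0244
```

```bash
python3 st.py 0.480 0.418 0.111
```

```text
9.5 pos [0.472  0.297  0.2077] yawx 110.2 z [ 0.009 -0.02  -1.   ] F [ 0.11 -0.11 -2.28] w 0.0244 j [ 0.15  0.39 -0.96  1.81  0.38  1.14 -0.59]
tool delta/2cm [5.64 2.46 4.72]
guide frame mm [-87.1 137.8]
```

Emit:
{"fn": "arm_command", "kwargs": {
  "rows": [
    [[-1,-1,-0.3,0,0],[-1,-1,-0.3,0,0],[-1,-1,-0.3,0,0],[-1,-1,-0.3,0,0],[-1,-1,-0.3,0,0],[-1,-0.7,-0.2,0,0],[-1,-0.4,-0.1,0,0],[-1,-0.1,0,0,0],[-1,0,0,0,0]]
  ]
}}

```text
clock: 10.4
position: [0.4758, 0.1497, 0.2086]
tool_rot: [0.576, 0.817, -0.013, 0.011]
ft_force: [0.2, 0.0, -0.8]
gripper_width: 0.0243
```

```bash
python3 st.py 0.480 0.418 0.111;  python3 - <<'E'
from h import *
d=snapshot("side"); crop(d,190,90,390,275,4,"s6.png")
d=snapshot("scene"); crop(d,220,70,360,220,4,"s6b.png")
d=snapshot("wrist"); cv2.imwrite("pics/w6.png",d["frame"][:,:,::-1])
E
```

```text
10.4 pos [0.4758 0.1497 0.2086] yawx 109.63 z [ 0.002 -0.034 -0.999] F [ 0.18  0.   -0.84] w 0.0243 j [ 0.47  0.25 -0.97  1.94  0.27  1.09 -0.27]
tool delta/2cm [12.72  4.75  4.42]
guide frame mm [-133.2   -2.2]
```

View pics/s6.png

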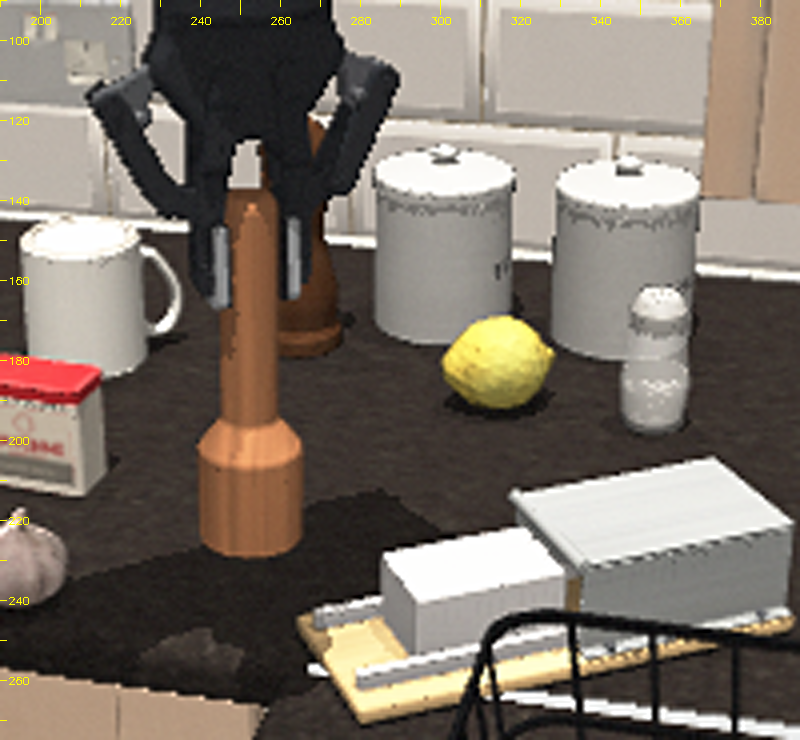

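View pics/s6b.png

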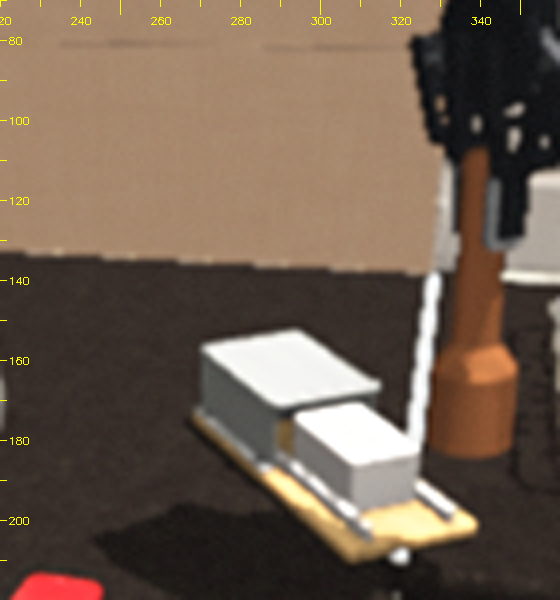

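View pics/w6.png

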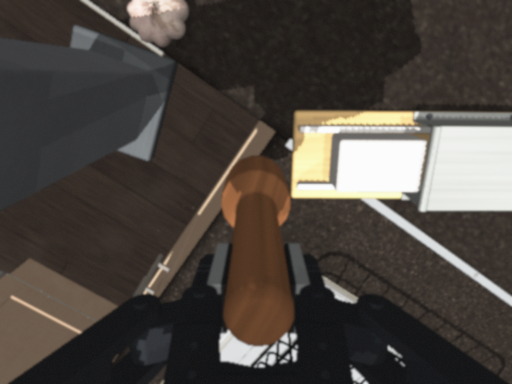

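Emit:
{"fn": "arm_command", "kwargs": {
  "rows": [
    [[-1,0.1,0,0.3,0],[-1,0.1,0,0.5,0],[-1,0,0,0.5,0],[-1,0,0,0.5,0],[-1,0,0,0.5,0],[-1,0,0,0.3,0],[-1,0,0,0.1,0],[-1,0,0,0,0],[-1,0,0,0,0]]
  ]
}}

```text
clock: 11.45
position: [0.4726, 0.1563, 0.1482]
tool_rot: [0.573, 0.819, -0.013, 0.009]
ft_force: [0.8, -0.5, -0.7]
gripper_width: 0.0241
```

```bash
python3 st.py 0.480 0.418 0.143;  python3 - <<'E'
from h import *
d=snapshot("side"); crop(d,200,130,360,275,5,"s7.png")
d=snapshot("scene"); crop(d,270,100,370,220,5,"s7b.png")
E
```

```text
11.45 pos [0.4726 0.1563 0.1482] yawx 110.08 z [-0.001 -0.031 -1.   ] F [ 0.8  -0.46 -0.67] w 0.0241 j [ 0.4   0.34 -0.93  1.99  0.36  0.99 -0.36]
tool delta/2cm [12.17  4.84 -0.15]
guide frame mm [-134.     5.1]
```

View pics/s7.png

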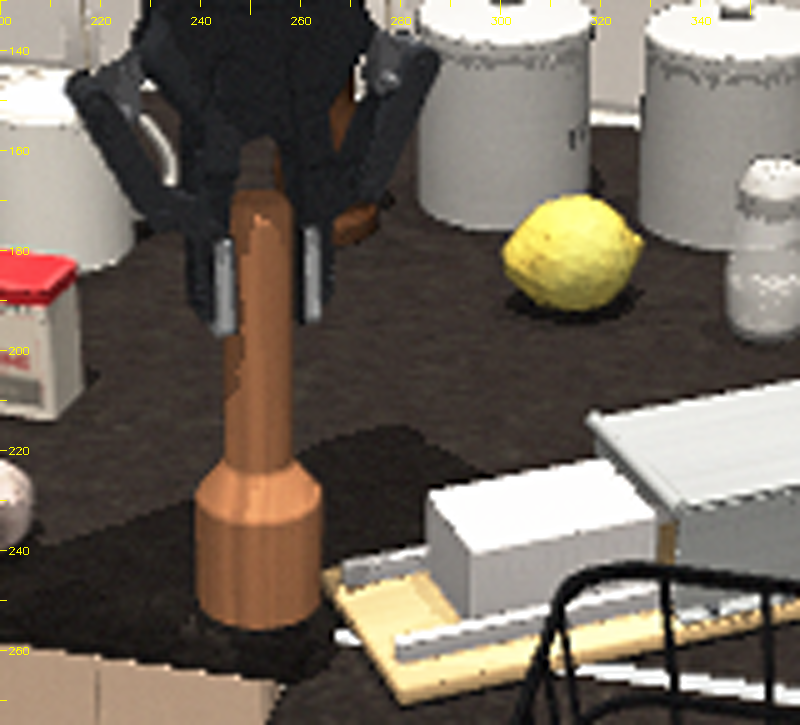

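View pics/s7b.png

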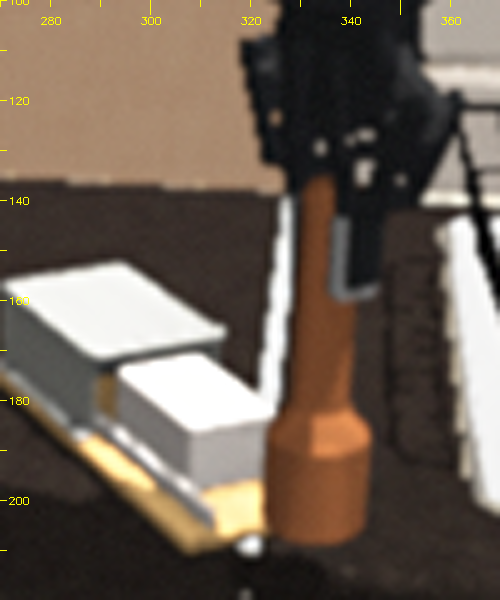

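```bash
python3 - <<'E'
from h import *
from scipy.optimize import least_squares
S=snapshot("scene");D=snapshot("side")
b=.0312
def ax(p,h): return [p[0]+p[2]*h,p[1]+p[3]*h,b+h]
def r(p):
    o=[proj(S,[ax(p,.023)])[0,0]-333.7, proj(S,[ax(p,.09)])[0,0]-335.2,
       proj(D,[ax(p,.023)])[0,0]-251.6, proj(D,[ax(p,.075)])[0,0]-251.6, proj(D,[ax(p,.14)])[0,0]-252.4]
    return o
f=least_squares(r,[.47,.15,0,0]);p=f.x
print(p.round(4),f.fun.round(2))
c,q=np.cos(.344),np.sin(.344)
for h in(0,.023,.117):
    a=np.array(ax(p,h)[:2])-[.6005,.1967];print(h,1e3*np.array([c*a[0]+q*a[1],-q*a[0]+c*a[1]]))
print("tilt guide",c*p[2]+q*p[3],-q*p[2]+c*p[3])
print(proj(S,[ax(p,0)]),proj(D,[ax(p,0)]))
E
```

```text
[0.4697 0.151  0.0416 0.0284] [-0.    0.   -0.13  0.23 -0.1 ]
0 [-138.5453949    1.1180437]
0.023 [-137.42458138    1.41150774]
0.117 [-132.84386528    2.61088252]
tilt guide 0.04873102241033798 0.01275930614253029
[[333.20867201 203.80764492]] [[251.31869256 251.09283404]]
```

Emit:
{"fn": "arm_command", "kwargs": {
  "rows": [
    [[-1,-0.05,0.3,0.1,0],[-1,0,0.4,0.1,0],[-1,0,0.4,0,0],[-1,0,0.3,0,0],[-1,0,0.2,0,0],[-1,0,0.1,0,0],[-1,0,0,0,0],[-1,0,0,0,0]]
  ]
}}

```text
clock: 12.45
position: [0.5097, 0.1683, 0.1445]
tool_rot: [0.573, 0.819, -0.012, 0.009]
ft_force: [-0.3, -0.7, -1.4]
gripper_width: 0.0246
```

```bash
python3 st.py 0.480 0.418 0.143;  python3 - <<'E'
from h import *
d=snapshot("side"); crop(d,220,130,360,275,5,"s8.png")
d=snapshot("scene"); crop(d,270,100,370,220,5,"s8b.png")
E
python3 st.py
```

```text
12.45 pos [0.5097 0.1683 0.1445] yawx 110.01 z [ 0.002 -0.03  -1.   ] F [-0.35 -0.67 -1.41] w 0.0246 j [ 0.34  0.42 -0.89  1.91  0.42  1.02 -0.39]
tool delta/2cm [12.24  2.87 -0.31]
guide frame mm [-95.    3.9]
12.55 pos [0.5097 0.1682 0.1446] yawx 110.02 z [ 0.002 -0.031 -1.   ] F [-0.1   0.61 -1.29] w 0.0245 j [ 0.34  0.42 -0.89  1.91  0.42  1.02 -0.39]
guide frame mm [-95.1   3.8]
```

View pics/s8.png

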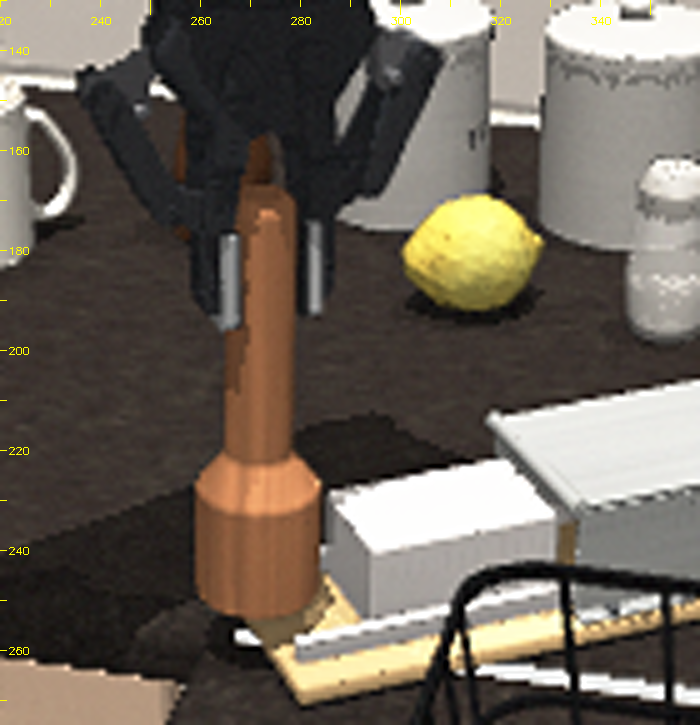

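View pics/s8b.png

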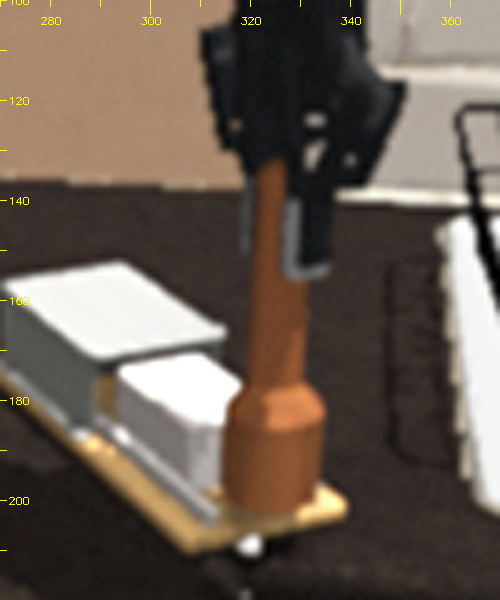

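Emit:
{"fn": "arm_command", "kwargs": {
  "rows": [
    [[-1,-0.03,0.08,0.03,0],[-1,0,0.08,0.03,0],[-1,0,0.08,0,0],[-1,0,0.08,0,0],[-1,0,0.08,0,0],[-1,0,0.08,0,0]]
  ]
}}

```text
clock: 13.15
position: [0.519, 0.1705, 0.1432]
tool_rot: [0.573, 0.819, -0.012, 0.01]
ft_force: [-0.2, -0.1, -1.8]
gripper_width: 0.0241
```

```bash
python3 st.py
```

```text
13.15 pos [0.519  0.1705 0.1432] yawx 110.01 z [ 0.002 -0.032 -0.999] F [-0.22 -0.14 -1.8 ] w 0.0241 j [ 0.33  0.44 -0.88  1.89  0.43  1.02 -0.4 ]
guide frame mm [-85.6   2.8]
```

Emit:
{"fn": "arm_command", "kwargs": {
  "rows": [
    [[-1,0,0.07,0,0],[-1,0,0.07,0,0],[-1,0,0.07,0,0]]
  ]
}}

```text
clock: 13.45
position: [0.5223, 0.1717, 0.1429]
tool_rot: [0.574, 0.819, -0.014, 0.009]
ft_force: [-1.8, -0.4, 0.1]
gripper_width: 0.024
```

Emit:
{"fn": "arm_command", "kwargs": {
  "rows": [
    [[-1,0,0.07,0,0],[-1,0,0.07,0,0]]
  ]
}}

```text
clock: 13.65
position: [0.5228, 0.1719, 0.1421]
tool_rot: [0.573, 0.819, -0.016, 0.008]
ft_force: [-3.0, -0.8, -1.2]
gripper_width: 0.0244
```

Emit:
{"fn": "arm_command", "kwargs": {
  "rows": [
    [[-1,0,0.07,0,0],[-1,0,0.07,0,0]]
  ]
}}

```text
clock: 13.85
position: [0.5241, 0.1724, 0.1415]
tool_rot: [0.573, 0.819, -0.018, 0.007]
ft_force: [-3.1, -1.2, 0.1]
gripper_width: 0.024
```

```bash
python3 st.py
```

```text
13.85 pos [0.5241 0.1724 0.1415] yawx 110.03 z [-0.01  -0.037 -0.999] F [-3.09 -1.21  0.08] w 0.024 j [ 0.31  0.46 -0.88  1.87  0.44  1.04 -0.4 ]
guide frame mm [-80.2   2.9]
```

Emit:
{"fn": "arm_command", "kwargs": {
  "rows": [
    [[-1,0,0.08,-0.03,0],[-1,0,0.08,-0.02,0],[-1,0,0.08,0,0]]
  ]
}}

```text
clock: 14.15
position: [0.5288, 0.174, 0.1417]
tool_rot: [0.573, 0.819, -0.018, 0.007]
ft_force: [-2.6, -0.4, -0.6]
gripper_width: 0.0241
```

Emit:
{"fn": "arm_command", "kwargs": {
  "rows": [
    [[-1,0,0.08,-0.02,0],[-1,0,0.08,0,0],[-1,0,0.08,0,0]]
  ]
}}

```text
clock: 14.45
position: [0.5339, 0.1758, 0.142]
tool_rot: [0.574, 0.819, -0.018, 0.007]
ft_force: [-2.8, -1.2, -1.3]
gripper_width: 0.024
```

```bash
python3 st.py;  python3 - <<'E'
from h import *
d=snapshot("side"); crop(d,220,130,360,275,5,"s9.png")
d=snapshot("scene"); crop(d,270,100,370,220,5,"s9b.png")
E
```

```text
14.45 pos [0.5339 0.1758 0.142 ] yawx 110.01 z [-0.01  -0.037 -0.999] F [-2.84 -1.18 -1.3 ] w 0.024 j [ 0.3   0.48 -0.87  1.84  0.45  1.05 -0.4 ]
guide frame mm [-69.7   2.8]
```

View pics/s9.png

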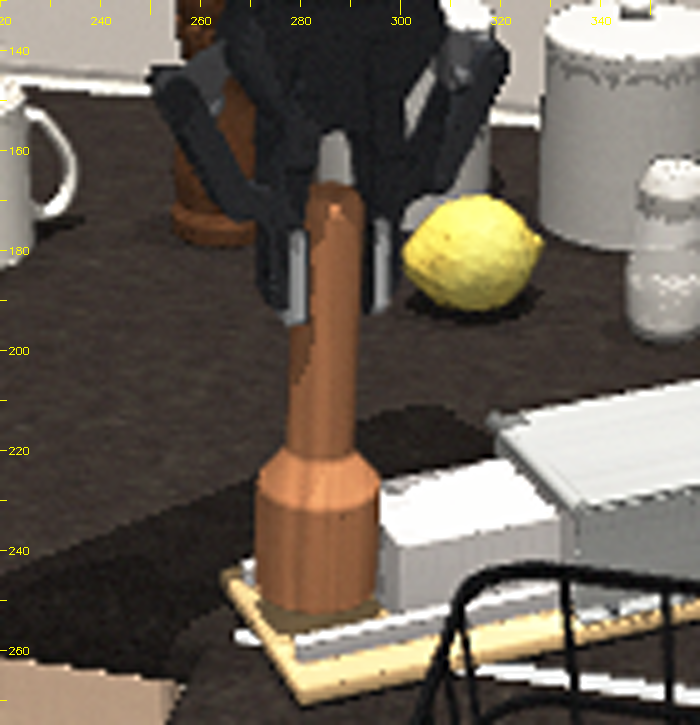

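View pics/s9b.png

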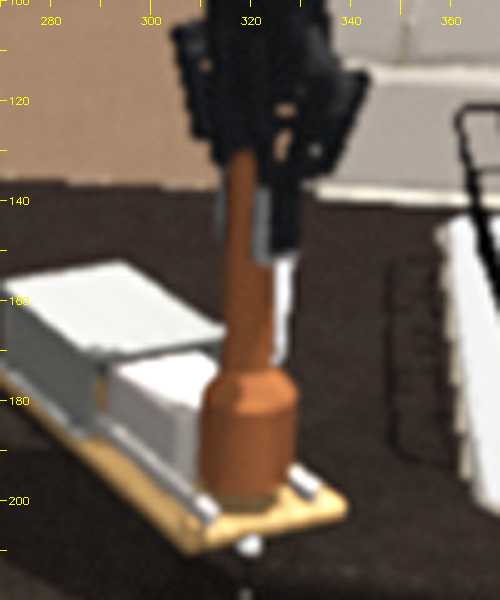

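Emit:
{"fn": "arm_command", "kwargs": {
  "rows": [
    [[-1,0,0.07,-0.01,0],[-1,0,0.07,-0.01,0],[-1,0,0.07,0,0],[-1,0,0.07,0,0]]
  ]
}}

```text
clock: 14.95
position: [0.5397, 0.1778, 0.1422]
tool_rot: [0.574, 0.819, -0.018, 0.007]
ft_force: [-1.8, -1.6, -1.3]
gripper_width: 0.024
```

Emit:
{"fn": "arm_command", "kwargs": {
  "rows": [
    [[-1,0,0.07,-0.01,0],[-1,0,0.07,-0.01,0],[-1,0,0.07,0,0],[-1,0,0.07,0,0]]
  ]
}}

```text
clock: 15.35
position: [0.5455, 0.1799, 0.1424]
tool_rot: [0.574, 0.819, -0.018, 0.007]
ft_force: [-1.7, -1.0, -1.1]
gripper_width: 0.0243
```

Emit:
{"fn": "arm_command", "kwargs": {
  "rows": [
    [[-1,0,0.07,-0.01,0],[-1,0,0.07,-0.01,0],[-1,0,0.07,0,0],[-1,0,0.07,0,0]]
  ]
}}

```text
clock: 15.75
position: [0.5512, 0.182, 0.1426]
tool_rot: [0.574, 0.819, -0.018, 0.007]
ft_force: [-1.2, -1.0, -1.4]
gripper_width: 0.024
```

```bash
python3 st.py
```

```text
15.75 pos [0.5512 0.182  0.1426] yawx 110.0 z [-0.009 -0.036 -0.999] F [-1.21 -0.98 -1.42] w 0.024 j [ 0.28  0.51 -0.86  1.8   0.46  1.07 -0.41]
guide frame mm [-51.3   2.8]
```

Emit:
{"fn": "arm_command", "kwargs": {
  "rows": [
    [[-1,0,0.07,0,0],[-1,0,0.07,0,0],[-1,0,0.07,0,0],[-1,0,0.07,0,0]]
  ]
}}

```text
clock: 16.15
position: [0.5569, 0.1841, 0.1426]
tool_rot: [0.574, 0.819, -0.018, 0.007]
ft_force: [-1.8, -0.2, -0.7]
gripper_width: 0.0239
```

Emit:
{"fn": "arm_command", "kwargs": {
  "rows": [
    [[-1,0,0.07,0,0],[-1,0,0.07,0,0],[-1,0,0.07,0,0],[-1,0,0.07,0,0]]
  ]
}}

```text
clock: 16.55
position: [0.5625, 0.1861, 0.1426]
tool_rot: [0.574, 0.819, -0.018, 0.007]
ft_force: [-1.9, -0.7, -0.7]
gripper_width: 0.0239
```

```bash
python3 st.py;  python3 - <<'E'
from h import *
d=snapshot("side"); crop(d,220,130,380,275,5,"s10.png")
d=snapshot("scene"); crop(d,270,100,370,220,5,"s10b.png")
E
```

```text
16.55 pos [0.5625 0.1861 0.1426] yawx 110.0 z [-0.01  -0.037 -0.999] F [-1.93 -0.74 -0.72] w 0.0239 j [ 0.26  0.53 -0.85  1.77  0.47  1.08 -0.41]
guide frame mm [-39.3   2.9]
```

View pics/s10.png

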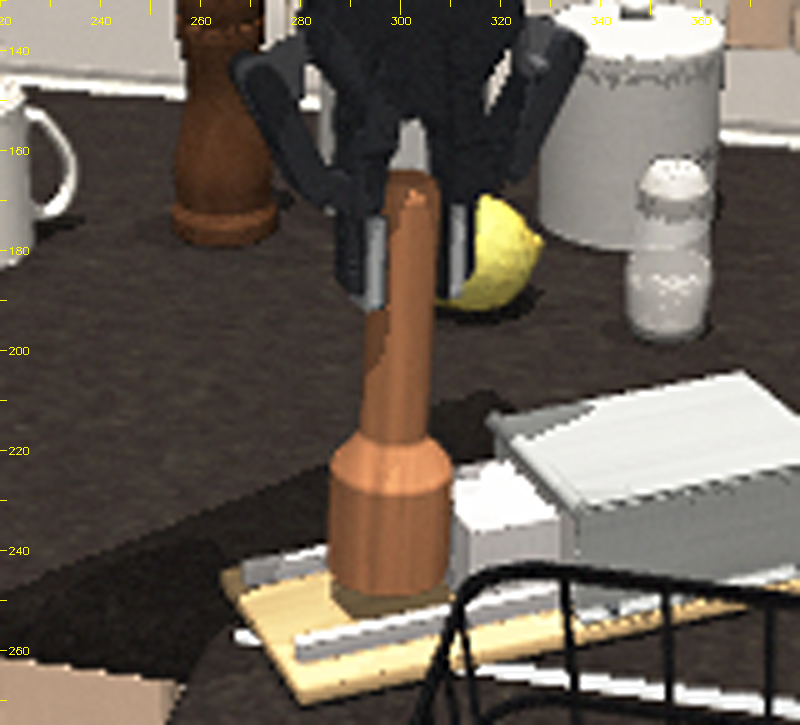

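Emit:
{"fn": "arm_command", "kwargs": {
  "rows": [
    [[-1,0,0.07,0,0],[-1,0,0.07,0,0],[-1,0,0.07,0,0]]
  ]
}}

```text
clock: 16.95
position: [0.5666, 0.1876, 0.1426]
tool_rot: [0.574, 0.819, -0.018, 0.006]
ft_force: [-3.2, -1.1, -0.6]
gripper_width: 0.0244
```

Emit:
{"fn": "arm_command", "kwargs": {
  "rows": [
    [[-1,0,0.07,0,0],[-1,0,0.07,0,0],[-1,0,0.07,0,0]]
  ]
}}

```text
clock: 17.25
position: [0.5708, 0.1893, 0.1426]
tool_rot: [0.574, 0.819, -0.018, 0.006]
ft_force: [-1.7, -0.4, -0.3]
gripper_width: 0.024
```

Emit:
{"fn": "arm_command", "kwargs": {
  "rows": [
    [[-1,0,0.07,0,0],[-1,0,0.07,0,0],[-1,0,0.07,0,0]]
  ]
}}

```text
clock: 17.55
position: [0.5751, 0.1908, 0.1426]
tool_rot: [0.574, 0.819, -0.018, 0.006]
ft_force: [-2.6, -1.5, 0.0]
gripper_width: 0.0242
```

Emit:
{"fn": "arm_command", "kwargs": {
  "rows": [
    [[-1,0,0.07,0,0],[-1,0,0.07,0,0],[-1,0,0.07,0,0]]
  ]
}}

```text
clock: 17.85
position: [0.5793, 0.1923, 0.1426]
tool_rot: [0.574, 0.819, -0.018, 0.006]
ft_force: [-3.5, -0.7, 0.6]
gripper_width: 0.0243
```

Emit:
{"fn": "arm_command", "kwargs": {
  "rows": [
    [[-1,0,0.07,0,0],[-1,0,0.07,0,0],[-1,0,0.07,0,0]]
  ]
}}

```text
clock: 18.15
position: [0.5827, 0.1937, 0.1424]
tool_rot: [0.574, 0.819, -0.019, 0.006]
ft_force: [-3.2, -1.5, 0.7]
gripper_width: 0.024
```

```bash
python3 st.py
```

```text
18.15 pos [0.5827 0.1937 0.1424] yawx 110.0 z [-0.013 -0.038 -0.999] F [-3.23 -1.46  0.66] w 0.024 j [ 0.23  0.57 -0.83  1.71  0.49  1.11 -0.41]
guide frame mm [-17.8   3.2]
```

Emit:
{"fn": "arm_command", "kwargs": {
  "rows": [
    [[-1,0,0.07,0,0],[-1,0,0.07,0,0]]
  ]
}}

```text
clock: 18.35
position: [0.5841, 0.1942, 0.1421]
tool_rot: [0.574, 0.819, -0.021, 0.005]
ft_force: [-6.0, -1.8, 1.7]
gripper_width: 0.0242
```

Emit:
{"fn": "arm_command", "kwargs": {
  "rows": [
    [[-1,0,0.07,0,0],[-1,0,0.07,0,0]]
  ]
}}

```text
clock: 18.55
position: [0.5845, 0.1945, 0.1413]
tool_rot: [0.574, 0.819, -0.024, 0.003]
ft_force: [-4.4, -2.2, 1.0]
gripper_width: 0.0241
```

```bash
python3 st.py
```

```text
18.55 pos [0.5845 0.1945 0.1413] yawx 110.02 z [-0.022 -0.043 -0.999] F [-4.41 -2.24  1.03] w 0.0241 j [ 0.23  0.58 -0.83  1.7   0.49  1.12 -0.41]
guide frame mm [-15.8   3.3]
```

```bash
python3 - <<'E'
from h import *
d=snapshot("side"); crop(d,240,130,400,275,5,"s11.png")
d=snapshot("scene"); crop(d,260,110,360,220,5,"s11b.png")
E
python3 st.py
```

```text
18.65 pos [0.5845 0.1945 0.1413] yawx 110.02 z [-0.022 -0.043 -0.999] F [-4.4  -1.21  1.49] w 0.0243 j [ 0.23  0.58 -0.83  1.7   0.49  1.12 -0.41]
guide frame mm [-15.8   3.3]
```

View pics/s11.png

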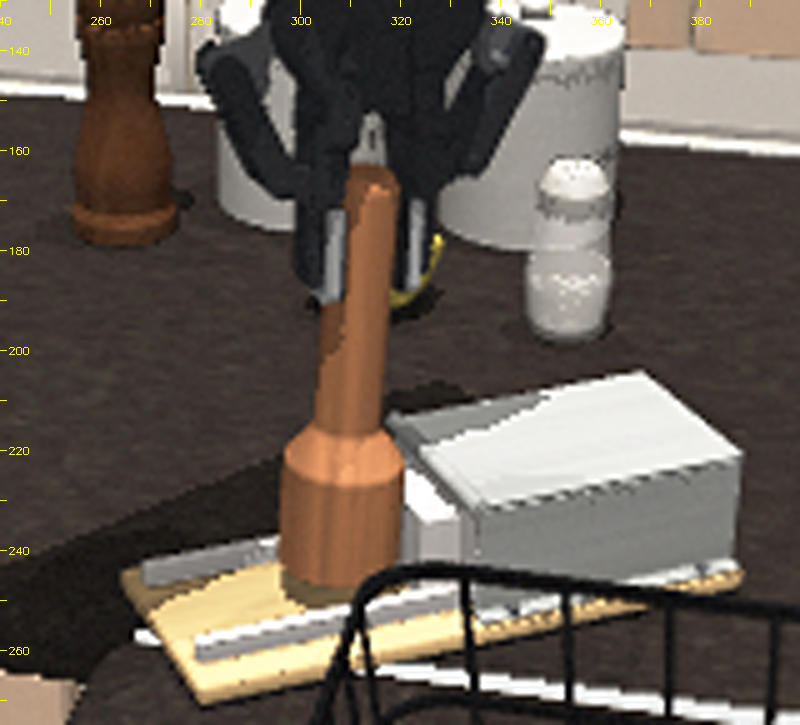

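View pics/s11b.png

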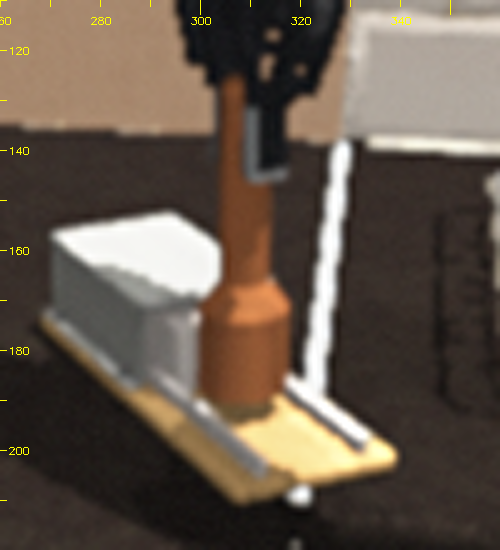

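Emit:
{"fn": "arm_command", "kwargs": {
  "rows": [
    [[-1,0,0.1,-0.04,0],[-1,0,0.1,-0.02,0]]
  ]
}}

```text
clock: 18.85
position: [0.5852, 0.1948, 0.1412]
tool_rot: [0.573, 0.819, -0.027, 0.001]
ft_force: [-5.1, -1.7, 1.4]
gripper_width: 0.0244
```

```bash
python3 st.py
```

```text
18.85 pos [0.5852 0.1948 0.1412] yawx 110.04 z [-0.029 -0.046 -0.998] F [-5.14 -1.71  1.35] w 0.0244 j [ 0.22  0.58 -0.83  1.69  0.49  1.13 -0.41]
guide frame mm [-15.    3.4]
```

Emit:
{"fn": "arm_command", "kwargs": {
  "rows": [
    [[-1,0,0.15,-0.04,0],[-1,0,0.16,-0.04,0]]
  ]
}}

```text
clock: 19.05
position: [0.5865, 0.1954, 0.1414]
tool_rot: [0.573, 0.819, -0.033, -0.002]
ft_force: [-5.7, -2.1, 4.2]
gripper_width: 0.0242
```

```bash
python3 st.py
```

```text
19.05 pos [0.5865 0.1954 0.1414] yawx 110.07 z [-0.041 -0.052 -0.998] F [-5.72 -2.07  4.25] w 0.0242 j [ 0.21  0.59 -0.82  1.68  0.49  1.15 -0.41]
guide frame mm [-13.7   3.5]
```

Emit:
{"fn": "arm_command", "kwargs": {
  "rows": [
    [[-1,0,-0.2,0,0],[-1,0,-0.6,0,0],[-1,0,-0.8,-0.2,0],[-1,0,-0.8,-0.5,0],[-1,0,-0.5,-1,0],[-1,0,0,-1,0],[-1,0.3,0,-1,0],[-1,0.6,0,-0.6,0],[-1,0.6,0,0,0]]
  ]
}}

```text
clock: 19.95
position: [0.5309, 0.2083, 0.2339]
tool_rot: [0.575, 0.818, -0.019, 0.008]
ft_force: [0.6, 0.2, -0.1]
gripper_width: 0.0243
```

```bash
python3 st.py; python3 - <<'E'
from h import *
d=snapshot("side"); crop(d,200,90,400,275,4,"s12.png");crop(d,300,200,360,260,10,"s12c.png")
d=snapshot("scene"); crop(d,220,70,360,220,4,"s12b.png"); crop(d,270,150,330,210,10,"s12d.png")
E
```

```text
19.95 pos [0.5309 0.2083 0.2339] yawx 109.76 z [-0.009 -0.041 -0.999] F [ 0.63  0.22 -0.06] w 0.0243 j [ 0.29  0.39 -0.93  1.74  0.36  1.22 -0.39]
guide frame mm [-61.6  34.4]
```

View pics/s12.png

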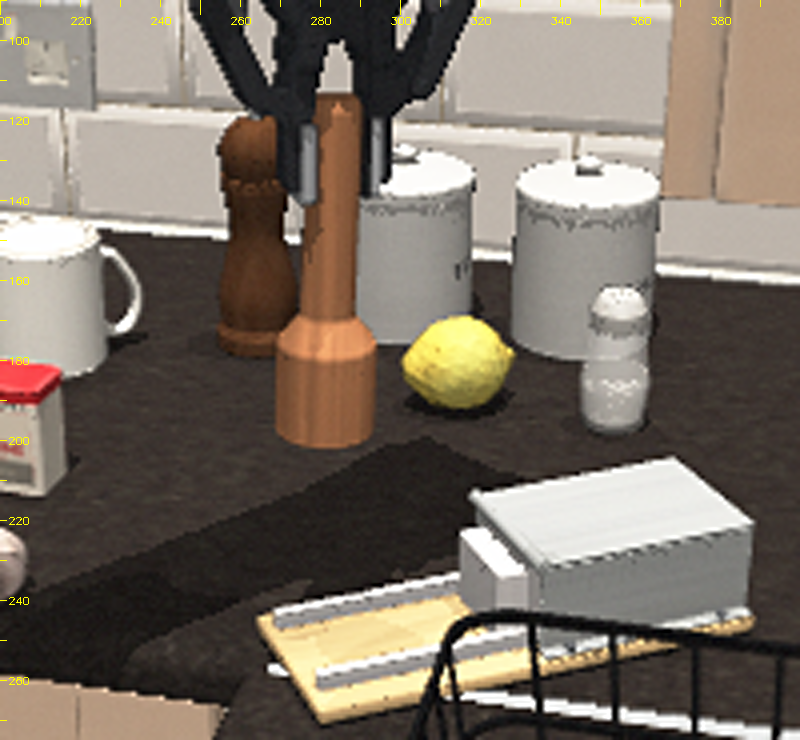

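View pics/s12c.png

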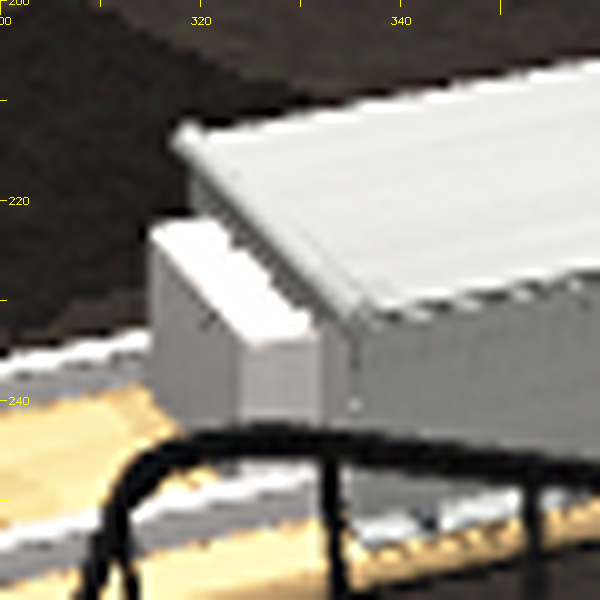

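View pics/s12b.png

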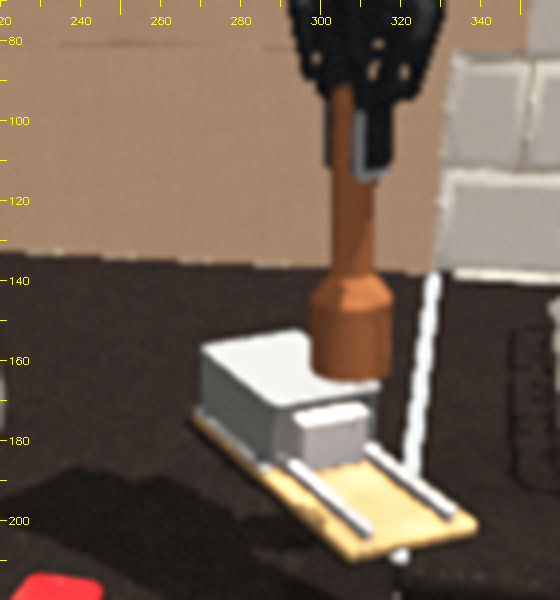

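View pics/s12d.png

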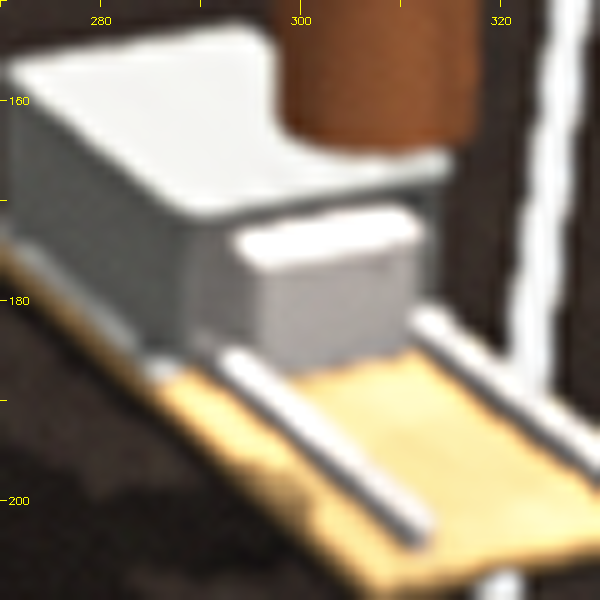

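Emit:
{"fn": "arm_command", "kwargs": {
  "rows": [
    [[-1,-0.6,0,0,0],[-1,-0.7,0.1,0.2,0],[-1,-0.2,0.1,0.6,0],[-1,0,0.1,0.9,0],[-1,0,0,0.9,0],[-1,0,0,0.9,0],[-1,0,0,0.6,0],[-1,0,0,0.2,0],[-1,0,0,0,0]]
  ]
}}

```text
clock: 20.95
position: [0.5429, 0.1741, 0.1378]
tool_rot: [0.576, 0.817, -0.026, 0.003]
ft_force: [0.8, 0.4, -1.9]
gripper_width: 0.0242
```

```bash
python3 st.py
```

```text
20.95 pos [0.5429 0.1741 0.1378] yawx 109.72 z [-0.025 -0.045 -0.999] F [ 0.77  0.36 -1.89] w 0.0242 j [ 0.29  0.51 -0.85  1.81  0.46  1.08 -0.41]
guide frame mm [-61.8  -1.8]
```

Emit:
{"fn": "arm_command", "kwargs": {
  "rows": [
    [[-1,0.1,0,-0.3,0],[-1,0.13,0.3,0,0],[-1,0,0.4,0,0],[-1,0,0.4,0,0],[-1,0,0.3,0,0],[-1,0,0.1,0,0],[-1,0,0.05,0,0]]
  ]
}}

```text
clock: 21.65
position: [0.5724, 0.1891, 0.1381]
tool_rot: [0.576, 0.817, -0.027, 0.001]
ft_force: [-0.3, 0.2, -1.9]
gripper_width: 0.0241
```

```bash
python3 st.py
```

```text
21.65 pos [0.5724 0.1891 0.1381] yawx 109.65 z [-0.029 -0.046 -0.999] F [-0.28  0.19 -1.86] w 0.0241 j [ 0.24  0.56 -0.83  1.73  0.48  1.11 -0.42]
guide frame mm [-29.    2.3]
```

Emit:
{"fn": "arm_command", "kwargs": {
  "rows": [
    [[-1,0,0.05,-0.2,0],[-1,0,0.07,-0.05,0],[-1,0,0.07,0,0],[-1,0,0.07,0,0],[-1,0,0.07,0,0]]
  ]
}}

```text
clock: 22.15
position: [0.5788, 0.1913, 0.1432]
tool_rot: [0.576, 0.817, -0.028, 0.001]
ft_force: [-0.5, -0.7, -1.5]
gripper_width: 0.0242
```

Emit:
{"fn": "arm_command", "kwargs": {
  "rows": [
    [[-1,0,0.07,0,0],[-1,0,0.07,0,0],[-1,0,0.07,0,0]]
  ]
}}

```text
clock: 22.45
position: [0.583, 0.1927, 0.143]
tool_rot: [0.576, 0.817, -0.028, 0.001]
ft_force: [-1.3, 0.5, -2.2]
gripper_width: 0.024
```

```bash
python3 st.py
```

```text
22.45 pos [0.583  0.1927 0.143 ] yawx 109.65 z [-0.03  -0.047 -0.998] F [-1.26  0.47 -2.18] w 0.024 j [ 0.23  0.58 -0.83  1.7   0.49  1.13 -0.41]
guide frame mm [-17.9   2.1]
```

Emit:
{"fn": "arm_command", "kwargs": {
  "rows": [
    [[-1,0,0.07,0,0],[-1,0,0.07,0,0]]
  ]
}}

```text
clock: 22.65
position: [0.5849, 0.1934, 0.1427]
tool_rot: [0.576, 0.817, -0.029, 0.001]
ft_force: [-3.4, -1.0, -0.9]
gripper_width: 0.0239
```

Emit:
{"fn": "arm_command", "kwargs": {
  "rows": [
    [[-1,0,0.1,0,0],[-1,0,0.15,0,0]]
  ]
}}

```text
clock: 22.85
position: [0.586, 0.194, 0.1416]
tool_rot: [0.576, 0.817, -0.033, -0.002]
ft_force: [-5.1, -1.7, 1.4]
gripper_width: 0.0244
```

```bash
python3 st.py
```

```text
22.85 pos [0.586  0.194  0.1416] yawx 109.67 z [-0.041 -0.052 -0.998] F [-5.09 -1.67  1.44] w 0.0244 j [ 0.22  0.59 -0.82  1.68  0.49  1.15 -0.41]
guide frame mm [-14.5   2.3]
```

Emit:
{"fn": "arm_command", "kwargs": {
  "rows": [
    [[-1,0,0.22,-0.05,0],[-1,0,0.25,-0.05,0]]
  ]
}}

```text
clock: 23.05
position: [0.5879, 0.195, 0.1415]
tool_rot: [0.576, 0.817, -0.042, -0.006]
ft_force: [-7.8, -3.1, 3.5]
gripper_width: 0.0241
```

```bash
python3 st.py
```

```text
23.05 pos [0.5879 0.195  0.1415] yawx 109.73 z [-0.058 -0.061 -0.996] F [-7.83 -3.09  3.49] w 0.0241 j [ 0.2   0.61 -0.82  1.66  0.49  1.18 -0.41]
guide frame mm [-12.5   2.6]
```

Emit:
{"fn": "arm_command", "kwargs": {
  "rows": [
    [[-1,0,-0.2,0,0],[-1,0,-0.6,0,0],[-1,0,-0.8,-0.2,0],[-1,0,-0.6,-0.6,0],[-1,0,-0.3,-1,0],[-1,0.2,-0.1,-1,0],[-1,0.6,0,-0.6,0],[-1,1,0,0,0],[-1,1,0,0,0],[-1,1,0,0,0]]
  ]
}}

```text
clock: 24.05
position: [0.5202, 0.2532, 0.2137]
tool_rot: [0.579, 0.815, -0.032, 0.001]
ft_force: [0.3, 0.4, -2.1]
gripper_width: 0.0244
```

```bash
python3 st.py .4935 .3176 .20
```

```text
24.05 pos [0.5202 0.2532 0.2137] yawx 109.26 z [-0.036 -0.054 -0.998] F [ 0.3   0.37 -2.05] w 0.0244 j [ 0.18  0.45 -0.91  1.71  0.39  1.23 -0.5 ]
tool delta/2cm [ 3.5  -0.17  0.56]
guide frame mm [-56.6  80.3]
```

Emit:
{"fn": "arm_command", "kwargs": {
  "rows": [
    [[-1,0.9,0,0.3,0],[-1,0.9,0,0.4,0],[-1,0.7,0,0.6,0],[-1,0.4,0,0.8,0],[-1,0.1,0,0.8,0],[-1,0,0,0.6,0],[-1,0,0,0.3,0],[-1,0,0,0,0]]
  ]
}}

```text
clock: 24.85
position: [0.4948, 0.316, 0.1322]
tool_rot: [0.576, 0.817, -0.027, 0.002]
ft_force: [0.4, -0.1, -2.0]
gripper_width: 0.0242
```

```bash
python3 st.py .4935 .3176 .12; python3 - <<'E'
from h import *
d=snapshot("side"); crop(d,190,100,330,240,5,"s13.png")
d=snapshot("scene"); crop(d,200,100,300,220,5,"s13b.png")
E
```

```text
24.85 pos [0.4948 0.316  0.1322] yawx 109.71 z [-0.028 -0.046 -0.999] F [ 0.44 -0.11 -1.96] w 0.0242 j [ 0.03  0.56 -0.87  1.77  0.49  1.1  -0.67]
tool delta/2cm [ 0.12 -0.01  0.61]
guide frame mm [-59.2 148. ]
```

View pics/s13.png

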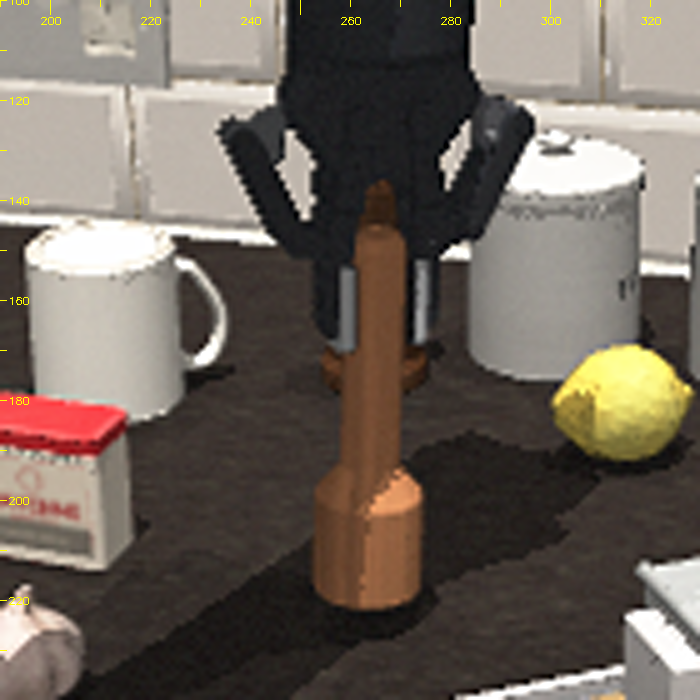

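View pics/s13b.png

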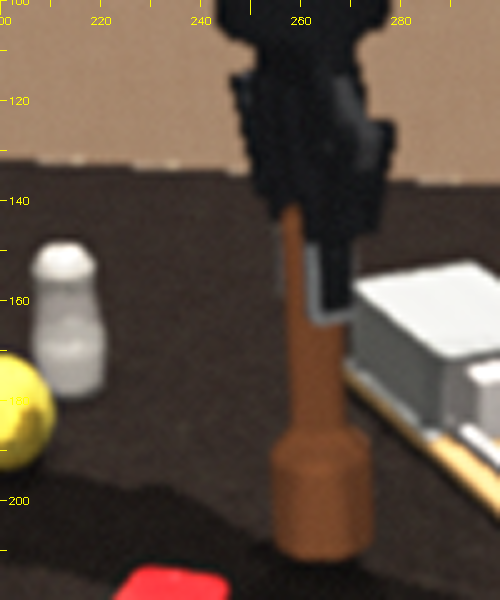

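Emit:
{"fn": "arm_command", "kwargs": {
  "rows": [
    [[-1,0,0,0.15,0],[-1,0,0,0.15,0],[-1,0,0,0.12,0],[-1,0,0,0.1,0]]
  ]
}}

```text
clock: 25.35
position: [0.4981, 0.3161, 0.1248]
tool_rot: [0.577, 0.816, -0.024, 0.003]
ft_force: [-0.0, 0.4, -1.4]
gripper_width: 0.0242
```

Emit:
{"fn": "arm_command", "kwargs": {
  "rows": [
    [[-1,0,0,0.08,0],[-1,0,0,0.08,0]]
  ]
}}

```text
clock: 25.55
position: [0.4981, 0.316, 0.1215]
tool_rot: [0.577, 0.816, -0.023, 0.004]
ft_force: [0.3, 0.1, -1.7]
gripper_width: 0.0245
```

```bash
python3 st.py
```

```text
25.55 pos [0.4981 0.316  0.1215] yawx 109.5 z [-0.021 -0.042 -0.999] F [ 0.31  0.05 -1.72] w 0.0245 j [ 0.02  0.57 -0.86  1.77  0.5   1.08 -0.68]
guide frame mm [-56.1 146.8]
```

Emit:
{"fn": "arm_command", "kwargs": {
  "rows": [
    [[-1,0,0,0.07,0],[-1,0,0,0.07,0]]
  ]
}}

```text
clock: 25.75
position: [0.498, 0.316, 0.1185]
tool_rot: [0.577, 0.816, -0.023, 0.004]
ft_force: [0.3, -0.6, -1.1]
gripper_width: 0.0243
```

Emit:
{"fn": "arm_command", "kwargs": {
  "rows": [
    [[-1,0,0,0.06,0],[-1,0,0,0.06,0]]
  ]
}}

```text
clock: 25.95
position: [0.4979, 0.3162, 0.1169]
tool_rot: [0.577, 0.816, -0.024, 0.004]
ft_force: [-2.0, -1.6, 8.3]
gripper_width: 0.0243
```

```bash
python3 st.py
```

```text
25.95 pos [0.4979 0.3162 0.1169] yawx 109.51 z [-0.021 -0.043 -0.999] F [-1.97 -1.6   8.26] w 0.0243 j [ 0.02  0.58 -0.85  1.77  0.51  1.07 -0.69]
guide frame mm [-56.3 147.1]
```

Emit:
{"fn": "arm_command", "kwargs": {
  "rows": [
    [[-0.35,0,0,0,0],[-0.3,0,0,0,0],[-0.2,0,0,0,0],[0,0,0,0,0],[0.2,0,0,0,0],[0.4,0,0,0,0],[0.6,0,0,0,0],[0.8,0,0,0,0]]
  ]
}}

```text
clock: 26.75
position: [0.4988, 0.3171, 0.1178]
tool_rot: [0.577, 0.816, -0.022, 0.004]
ft_force: [0.8, 0.7, 0.5]
gripper_width: 0.0768
```

```bash
python3 st.py;python3 - <<'E'
from h import *
d=snapshot("side"); crop(d,190,100,330,240,5,"s14.png")
d=snapshot("scene"); crop(d,200,100,300,220,5,"s14b.png")
E
```

```text
26.75 pos [0.4988 0.3171 0.1178] yawx 109.52 z [-0.019 -0.041 -0.999] F [0.79 0.72 0.5 ] w 0.0768 j [ 0.02  0.58 -0.86  1.77  0.51  1.07 -0.69]
guide frame mm [-55.1 147.6]
```

View pics/s14.png

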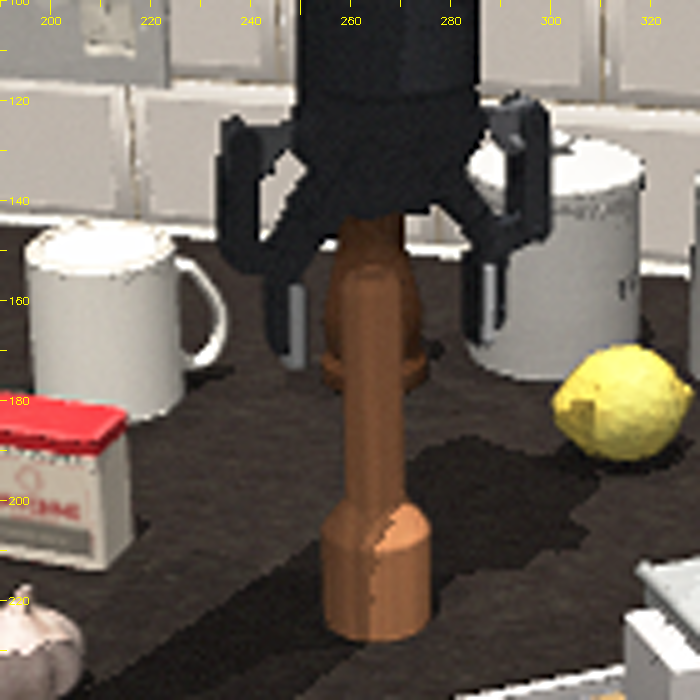

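View pics/s14b.png

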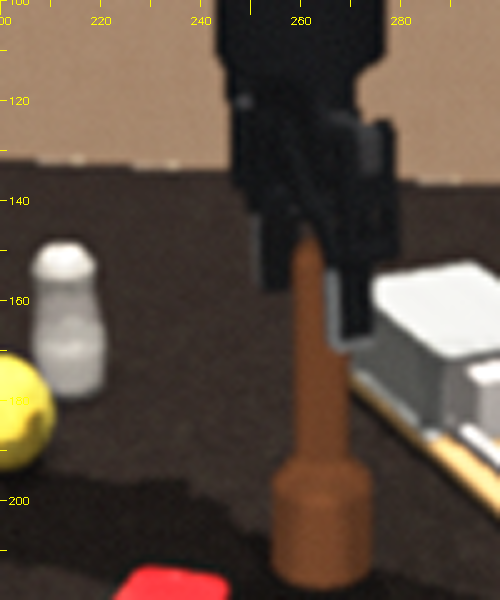

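Emit:
{"fn": "arm_command", "kwargs": {
  "rows": [
    [[1,0,0,-0.4,0],[1,0,0,-0.7,0],[1,0,0,-0.8,0],[1,0,0,-0.8,0],[1,0,0,-0.8,0],[1,0,0,-0.8,0],[1,0,0,-0.6,0],[1,0,0,-0.2,0],[1,0,0,0,0]]
  ]
}}

```text
clock: 27.75
position: [0.5019, 0.3234, 0.2326]
tool_rot: [0.577, 0.817, -0.019, 0.005]
ft_force: [0.3, 1.0, 1.0]
gripper_width: 0.0852
```

```bash
python3 st.py;python3 - <<'E'
from h import *
d=snapshot("side"); crop(d,170,70,400,270,3,"s15.png");crop(d,300,200,360,260,10,"s15c.png")
d=snapshot("scene"); crop(d,180,100,345,260,4,"s15b.png"); crop(d,270,150,330,210,10,"s15d.png")
E
```

```text
27.75 pos [0.5019 0.3234 0.2326] yawx 109.55 z [-0.013 -0.038 -0.999] F [0.3  1.   1.01] w 0.0852 j [ 0.07  0.46 -0.93  1.67  0.4   1.25 -0.61]
guide frame mm [-50.  152.5]
```

View pics/s15.png

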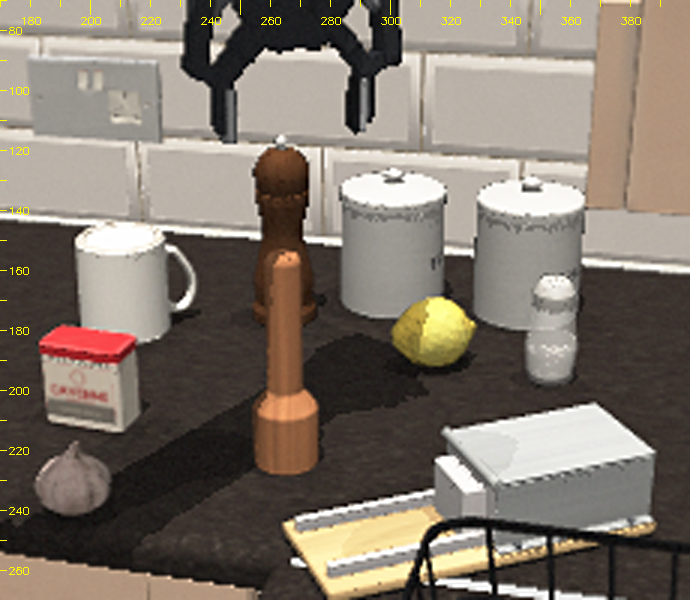

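View pics/s15c.png

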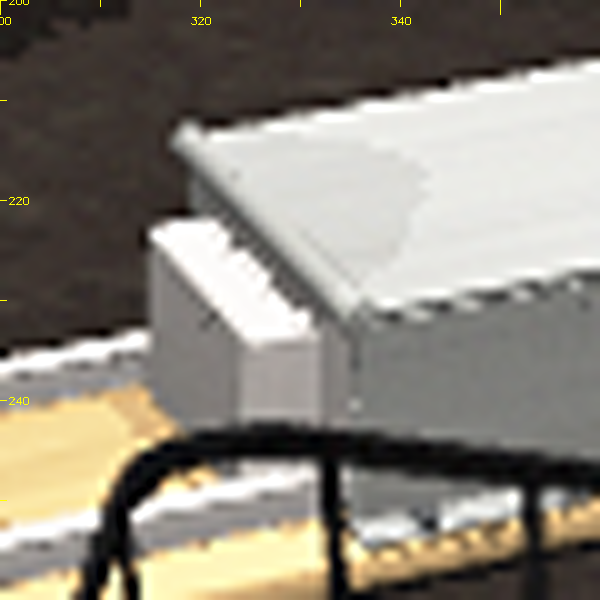

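View pics/s15b.png

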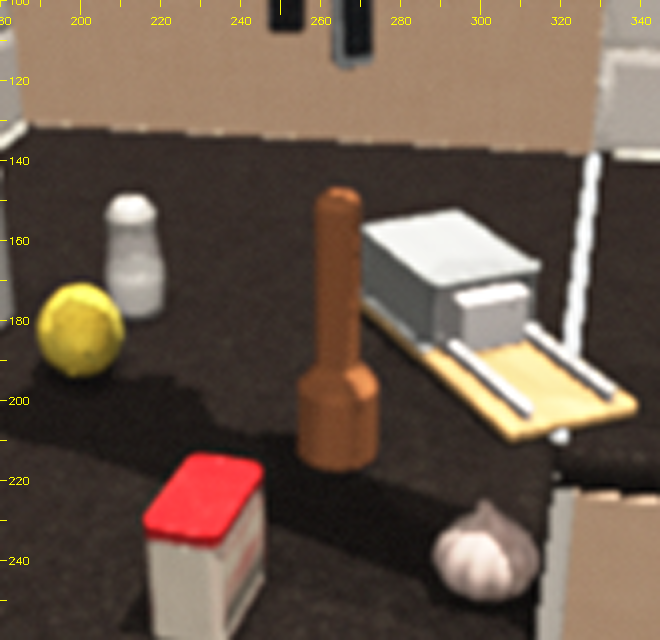

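View pics/s15d.png

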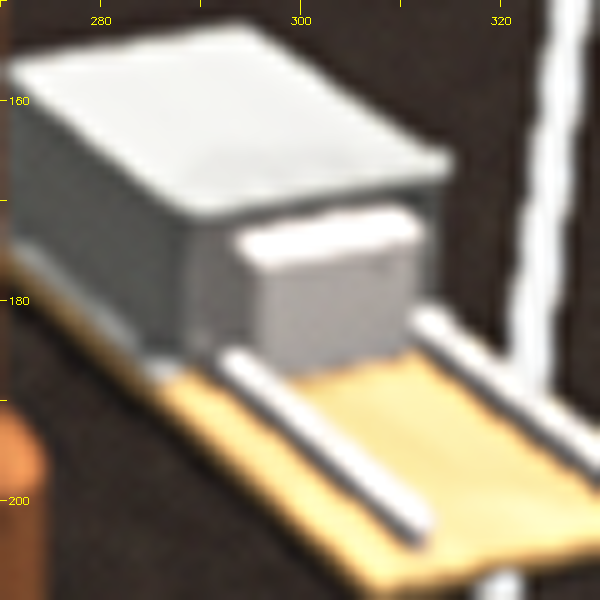

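The block's rear corner is at the same pixels after the first push and after the firmer second one: (315,223) in side and (295.5,177) in scene. So the second push, at up to 8.4 N, did not move it. The tamper stands upright and clear, with its foot at scene (264,215). The lemon, tin and garlic have not moved, and the gripper is clear, so I'm handing in.

```bash
python3 -c "
from rig import *
print(close_job())"
```

```text
the job is handed in; nothing more can be done
None
```

I picked up the tamper by its shaft and pushed the block about 65 mm along the channel in 1–2 mm steps, at roughly 2–3.5 N. It stopped with about 17 mm still sticking out of the hood. I handed in at about 28 s; no verdict was reported.

**Block home:** I backed off and pushed a second time, up to 8.4 N. That is above the most that friction and the pin together could resist (about 7 N) and below the 15 N limit. The foot moved only about 0.3 mm by my estimate, and the pictures before and after this push show the block in the same place, square and flat.

**Tamper and surroundings:** The last pictures show the tamper upright and free on bare worktop at about (0.50, 0.32). The lemon, tin and garlic are where they started, and the gripper is open and clear.

**Caveats:**
- **Tilt:** the tool leaned a few degrees while pushing, so the foot met the block near its top edge. It showed no tipping in the pictures.
- **Forces:** I only had readings at the end of each move, so I did not see any brief peaks in between. The stop pin could not be read directly.

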